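Press the caps onto jack modules in a shuttle press

ROBOT

A 6-joint arm with a two-finger parallel gripper is mounted at the origin on the work surface. World frame = base frame: x ahead of the robot, y to its left, z up, the work surface at z = 0. Lengths are in m, angles in rad, forces in N, time in s.
With the tool pointing down it reaches from about 0.325 to 0.775 m from the base axis. Payload 5.5 kg.
Tool frame: the origin (TCP) lies on the centre line of the jaws, within the pads' length; the fingertips stand 8 mm ahead of it and the grasp point (between the pads) lies 11 mm behind it; z points along the fingers, y is the line along which they close (so a half turn about z gives the same grasp; the last joint's range is limited). The gripper opens to 88 mm and grips with 3 to 60 N. Pads are 20 mm wide; open, the fingers measure 115 mm over their backs; the gripper's body (75 mm by 178 mm) begins 61 mm behind the grasp point.
Start: joints at [-1.261, 0.091, 1.231, -0, 1.82, -0.057], TCP at [0.215, -0.56, 0.231] pointing down, gripper open.
Joint ranges: [-2.87, 2.87], [-0.86, 2.18], [0.17, 2.46], [-1.51, 4.65], [0.06, 2.69], [-2.65, 2.65]. Speed limits (rad/s): [2.57, 2.57, 3.01, 3.14, 3.14, 3.14].

INTERFACE

Orientations are given as a rotation vector (axis times angle).
In Python, from rig import get_obs, grab_frame, camera_model, arm gives the robot as it stands.
- The arm moves only by the tool arm_command, never from a script. Its argument "commands" is one flat list of numbers, 4 for each row, row after row: the shift along the world's x, y, z in cm, then the turn about the world's z in degrees. A call has 1 to 5 rows; each row shifts and turns the commanded pose from where the row before left it; what a row does not reach is not made up. A row lasts 1/12 s, in which the tool goes at most 41.7 mm and 7.16 degrees, less where a joint would pass 70% of its speed; a pose out of reach is approached as far as the arm can. A call with a gripper value outside its range is refused whole. "jaw" is the gripper command: -1 is fully open, 1 is shut, values between are in proportion, set as the call begins (left out, the last holds). The fingers move at their own pace and stop on an object; "force" is the grip in N (left out, the last holds). Time passes only in rows, so rows that do not move let the fingers close. It gives the time, the measured TCP pose, the force, the opening and the grip force at its end, in the units of the state.
- get_obs(): the state, without advancing time (a new reading comes with each control period).
- grab_frame(name): name is "side" or "top"; returns (picture, depth): 480x640x3 uint8, blue, green, red; 480x640 float32, m along the optical axis (not along the pixel's ray), 0 where there is no reading.
- camera_model(name): a dict with "camera_matrix" (3x3 intrinsics, pixels), "pose" (4x4, takes a point from camera to world coordinates). Camera axes: x right, y down, z forward; pixel columns grow to the right and rows downward; lengths in m; the calibration is good to about 2 mm. A picture is of the moment at which its call begins. camera_model takes no time and is no camera call.
- arm.finish_job(): hands the job in; it is judged then, once.
The state is a dict: "t": time; "joint_pos": joint angles; "joint_vel": joint speeds; "joint_torque": joint torques, N m; "tcp_pos": TCP position; "orientation": TCP orientation; "wrist_force": force on the tool from outside, world axes, zero at the start; "moment": the same for the moment, N m; "grip_width": finger opening in m; "gripper_force": force on a finger pad.
Only numpy, scipy, OpenCV 4.12 (cv2) and the standard library are available. Lean on these libraries where they do the work, as an engineer would, in place of code of your own. Each camera call takes 0.05 s, during which the arm holds its last target. There are 200 camera calls.

TASK

Draw the press's shuttle out and stand every medium-length jack module from the mat in a pocket of its own, caps still up; the too-short and too-long look-alikes stay on the mat, unpressed. Push the shuttle fully in, pull the lever through its whole stroke so that all the caps snap fully down, and ease the lever slowly back home without letting it fly back. Then draw the shuttle out again and set all the pressed modules upright in the black tray, without disturbing the router or the roll of tape.

Things in the scene. Friction and masses are not known exactly. Their poses are not given: they have to be found in the camera images.
- jack_a_mid (a point): Jack module, medium: aluminium block 20 wide (own x) x 36 long (own y) x 22 high; on it a narrower black snap cap (15 x 31), top 32 above the underside, 28 once pressed. This point: middle of the block, 11 above its underside, z up. About 55 g. Upright on the mat, yaw within 45 deg. 2 or 3 of jack_a to jack_d are present, others None. Grip the block's bare sides across the 20 mm width, clear of the cap.
- jack_b_mid (a point): Jack module, medium: aluminium block 20 wide (own x) x 36 long (own y) x 22 high; on it a narrower black snap cap (15 x 31), top 32 above the underside, 28 once pressed. This point: middle of the block, 11 above its underside, z up. About 55 g. Upright on the mat, yaw within 45 deg. 2 or 3 of jack_a to jack_d are present, others None. Grip the block's bare sides across the 20 mm width, clear of the cap.
- jack_c_mid (a point): Jack module, medium: aluminium block 20 wide (own x) x 36 long (own y) x 22 high; on it a narrower black snap cap (15 x 31), top 32 above the underside, 28 once pressed. This point: middle of the block, 11 above its underside, z up. About 55 g. Upright on the mat, yaw within 45 deg. 2 or 3 of jack_a to jack_d are present, others None. Grip the block's bare sides across the 20 mm width, clear of the cap.
- jack_d_mid (a point): Jack module, medium: aluminium block 20 wide (own x) x 36 long (own y) x 22 high; on it a narrower black snap cap (15 x 31), top 32 above the underside, 28 once pressed. This point: middle of the block, 11 above its underside, z up. About 55 g. Upright on the mat, yaw within 45 deg. 2 or 3 of jack_a to jack_d are present, others None. Grip the block's bare sides across the 20 mm width, clear of the cap.
- short_mid (a point): Look-alike, too short: same module, same width, heights and cap, but 27 mm long. Middle of the block, 11 above its underside. Always on the mat.
- long_mid (a point): Look-alike, too long: same module, but 46 mm long; it does not fit a pocket. Middle of the block, 11 above its underside. Always on the mat.
- cap_jack_a (a joint): Snap cap of jack_a: 0 = standing up (open), 0.004 m = pressed fully down; goes down at about 4 N of push and stays where it is left.
- cap_jack_b (a joint): Snap cap of jack_b: 0 = standing up (open), 0.004 m = pressed fully down; goes down at about 4 N of push and stays where it is left.
- cap_jack_c (a joint): Snap cap of jack_c: 0 = standing up (open), 0.004 m = pressed fully down; goes down at about 4 N of push and stays where it is left.
- cap_jack_d (a joint): Snap cap of jack_d: 0 = standing up (open), 0.004 m = pressed fully down; goes down at about 4 N of push and stays where it is left.
- cap_short (a joint): Snap cap of short: 0 = standing up (open), 0.004 m = pressed fully down; goes down at about 4 N of push and stays where it is left.
- cap_long (a joint): Snap cap of long: 0 = standing up (open), 0.004 m = pressed fully down; goes down at about 4 N of push and stays where it is left.
- press: Bench lever press, fixed, front towards the robot (own -x). Origin: table level under the middle of the ram, z up. Columns (x -13 to 33, at y +-114), head (x -30 to 40, 250 wide, z 162 to 212). Steel ram pad 50 x 180, underside 78 above the table, comes down 32 at full stroke. Base plate 8 high, x -210 to 90, y +-135. With the shuttle fully out the pockets lie 150 in front of the ram.
- shuttle (a joint): Sliding shuttle of the press: 0 = pushed fully in, pockets under the ram; 0.15 m = drawn fully out towards the robot along the press's -x. Runs stiffly (about 2 N) and stays where left. It starts partly in.
- shuttle_knob (a point): Middle of the black round knob on the shuttle's front tongue: upright, 28 diameter, 28 high (this point is half-way up, 46.5 above the table), on a thinner 14 mm stem. Moves with the shuttle; 115 in front of the pockets.
- lever (a joint): Press lever on the +y side: 0 = home (leans 60 deg up from level, towards the robot), 1.0 rad = end of stroke, pulled forward and down (3 deg above level). A spring drives it home: about 2 N at the grip near home, 7 N at the end, and up to 3 N more while caps go down. Let go far from home it flies back; within 0.15 rad of home it closes softly.
- lever_grip (a point): Middle of the lever's rubber grip: level round bar, 18 diameter, 90 long, along the press's y. Radius 180 about the hinge axis, which is level along the press's y through press x = 0, z = 120; this point swings in the plane press y = +205: home at press x -90, z 276; at 1.0 rad at x -180, z 129. Moves with the lever.
- mat: Blue bench mat, fixed, 270 (x) x 210 (y) x 3; origin at the centre of its underside. The modules start on it.
- tray: Fixed shallow black tray for finished modules: outside 150 (x) x 210 (y) x 18 high, walls 4, floor 4 thick; origin at the centre of its underside.
- router: Bystander: black router 80 x 140 x 32 with two white aerials up to 135 high, standing beyond the mat. Loose. Origin at the centre of its underside.
- tape: Bystander: roll of tape lying flat, 90 diameter, 20 high. Loose. Origin at the centre of its underside.
- pocket0 (a point): Pocket 0 of 3 in the shuttle (a row along the press's y, 53 apart): centre of its flat floor, 18.5 above the table. Open above, 24 (press's x) x 40 (press's y), ribs 4 high around it. Moves with the shuttle; axes as the press's. A module's length goes along y.
- pocket1 (a point): Pocket 1 of 3 in the shuttle (a row along the press's y, 53 apart): centre of its flat floor, 18.5 above the table. Open above, 24 (press's x) x 40 (press's y), ribs 4 high around it. Moves with the shuttle; axes as the press's. A module's length goes along y.
- pocket2 (a point): Pocket 2 of 3 in the shuttle (a row along the press's y, 53 apart): centre of its flat floor, 18.5 above the table. Open above, 24 (press's x) x 40 (press's y), ribs 4 high around it. Moves with the shuttle; axes as the press's. A module's length goes along y.
Mind the look-alikes: they are no part of the job. Leave any blue, green or pink look-alike of the part that bears short_mid alone.

How it is judged:
By the outcome, as a careful person would: the job done as asked, in the order asked, and still so for the second after the job is handed in, with the robot touching nothing.
Of jack_a, jack_b, jack_c, jack_d only 2 to 3 are there at a start; the rules pass over those that are not, and their reading is None.
At some moment in a run one of jack_a, jack_b, jack_c, jack_d may be knocked a few centimetres aside while the robot is not near it.
It also fails if it takes over 210 s, if anything falls off the work surface, if the arm or the gripper's body presses on something with over 40 N, if the wrist force passes 120 N, or if a joint passes its speed limit or range.

## Working session

There is one attempt and no reset: what is moved stays moved. The work goes in short steps, Python scripts to look and compute and a tool call to move; the robot and the scene stay as the last step left them, time stands still between calls to the robot, and variables do not carry over. Pictures are saved under pics/ and viewed, at most 14 in all, crops included, and the job is handed in when it is done.

Besides the shell and the picture viewer there is one more tool, called as name(argument=value, ...) on one line, values as JSON. arm_command: Moves the arm, as the interface text tells. Its arguments: {"type":"object","properties":{"commands":{"type":"array","items":{"type":"number"}},"jaw":{"type":"number"},"force":{"type":"number"}},"required":["commands"]}

```bash
mkdir -p pics; ls; cat > h.py <<'E'
import numpy as np, cv2
from rig import get_obs, grab_frame, camera_model, arm
def pts(name, depth):
    m=camera_model(name);K=m["camera_matrix"];T=np.array(m["pose"])
    v,u=np.mgrid[0:480,0:640]
    P=np.stack([(u-K[0][2])/K[0][0]*depth,(v-K[1][2])/K[1][1]*depth,depth],-1)
    return P@T[:3,:3].T+T[:3,3]
def ray(name,u,v,z):
    m=camera_model(name);K=np.array(m["camera_matrix"]);T=np.array(m["pose"])
    d=T[:3,:3]@np.linalg.inv(K)@[u,v,1];o=T[:3,3]
    return o+d*(z-o[2])/d[2]
E
python3 - <<'E'
from h import *
for n in ["top","side"]:
    im,d=grab_frame(n);cv2.imwrite(f"pics/{n}0.png",im);np.save(f"{n}0.npy",d);
    m=camera_model(n);print(n,np.round(m["pose"],3).tolist(),np.round(m["camera_matrix"],1).tolist())
print(get_obs())
E
```

```text
pics
top [[0.027, -0.991, 0.127, 0.376], [-1.0, -0.028, -0.006, -0.01], [0.009, -0.127, -0.992, 1.704], [0.0, 0.0, 0.0, 1.0]] [[522.2, 0.0, 330.0], [0.0, 522.2, 239.1], [0.0, 0.0, 1.0]]
side [[0.862, -0.281, 0.422, 0.075], [-0.506, -0.455, 0.732, -0.866], [-0.014, -0.845, -0.534, 0.779], [0.0, 0.0, 0.0, 1.0]] [[464.4, 0.0, 321.0], [0.0, 464.4, 248.1], [0.0, 0.0, 1.0]]
{'t': 0.1, 'joint_pos': array([-1.26072690e+00,  9.17908914e-02,  1.23173993e+00,  2.08307190e-05,
        1.81980562e+00, -5.66919285e-02]), 'joint_vel': array([ 0.00017474, -0.00115541, -0.00459623,  0.00016784,  0.00066264,
        0.00071554]), 'joint_torque': array([ 1.29554821e-03, -4.47857988e+01, -4.07569027e+01,  6.98653073e-02,
        2.84667715e-02, -1.19483811e-04]), 'tcp_pos': array([ 0.21509025, -0.55985695,  0.22962998]), 'orientation': array([-3.08721224e+00, -5.72575874e-01,  3.14452095e-04]), 'wrist_force': array([-0.06657137,  0.92323395, -0.38189998]), 'moment': array([ 0.00177002, -0.00154489, -0.02820922]), 'gripper_force': 0.0, 'grip_width': 0.08766852350784954}
```

View pics/top0.png

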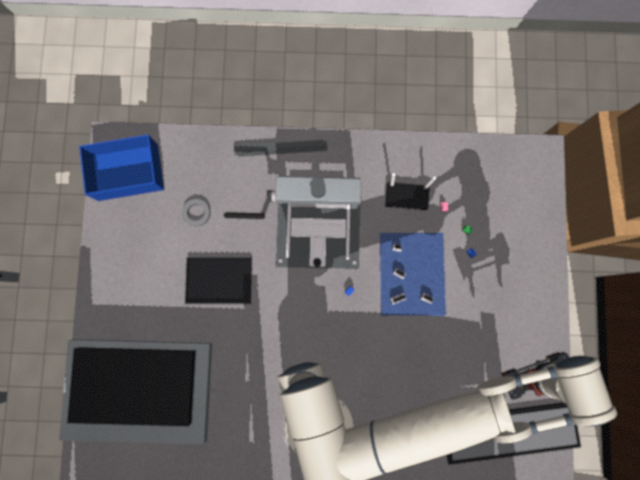

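View pics/side0.png

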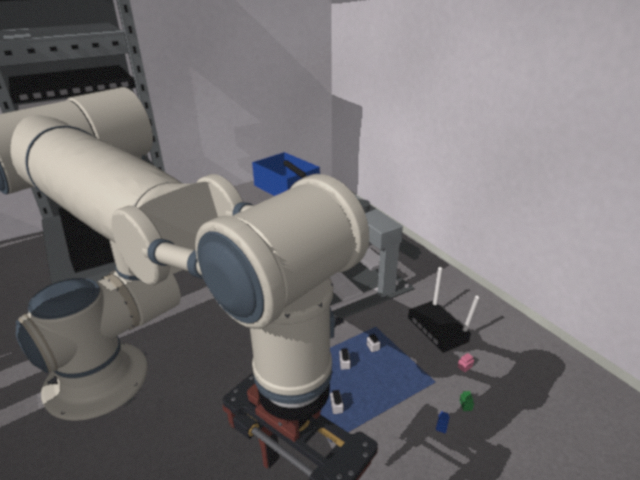

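Top view: press at about (318,200), shuttle knob (318,262), lever grip (245,215), tray (219,279) and tape (196,210). Four candidates sit on the mat, at (397,247), (399,271), (398,298) and (427,297). The coloured look-alikes at (349,291), (445,207), (467,230) and (471,253) are off the mat. Next I'll crop the mat and measure lengths.

```bash
python3 - <<'E'
from h import *
im=cv2.imread("pics/top0.png");d=np.load("top0.npy");P=pts("top",d)
a=cv2.resize(im[225:320,375:455],None,fx=5,fy=5,interpolation=cv2.INTER_CUBIC)
b=cv2.resize(im[170:275,230:365],None,fx=2.9,fy=4.5,interpolation=cv2.INTER_CUBIC)
c=np.zeros((480,800,3),np.uint8);c[:475,:400]=a;c[:472,400:791]=b[:472,:391];cv2.imwrite("pics/crop0.png",c)
roi=(slice(238,312),slice(384,442))
# not-blue on mat
hsv=cv2.cvtColor(im,cv2.COLOR_BGR2HSV)
m=np.zeros((480,640),np.uint8); 
m[roi]=((hsv[roi][...,1]<110)|(hsv[roi][...,2]<50)).astype(np.uint8)
n,l,s,ce=cv2.connectedComponentsWithStats(m)
for i in range(1,n):
    if s[i,4]<15: continue
    h=P[l==i]; print(s[i],ce[i].round(1),np.percentile(h[:,2],[10,50,90]).round(3),np.round(h.mean(0),3),cv2.minAreaRect(np.argwhere(l==i)[:,::-1].astype(np.float32)))
def pr(nm,u,v):print(nm,P[v,u].round(3))
for nm,u,v in [("knob",318,262),("tray",219,279),("tape",196,201),("headL",280,190),("headR",358,190),("grip",243,215),("grip2",235,215),("mat",440,240),("table",340,320)]:pr(nm,u,v)
# tray/press base by mask
for z,lab,r in [(0.0,"mat",None)]:
    mm=((hsv[...,0]>100)&(hsv[...,0]<130)&(hsv[...,1]>110)).astype(np.uint8);mm[:, :370]=0;mm[:225]=0
    n,l,s,ce=cv2.connectedComponentsWithStats(mm);i=1+s[1:,4].argmax();rc=cv2.minAreaRect(np.argwhere(l==i)[:,::-1].astype(np.float32));print(rc,ray("top",*rc[0],.003),s[i])
# heights
hd=(P[...,2]>.19)&(P[...,2]<.23)&(P[...,0]>.4)&(abs(P[...,1])<.3);q=P[hd];print("head",q.min(0),q.max(0),cv2.minAreaRect(q[:,:2].astype(np.float32)),len(q))
k=(abs(P[...,2]-.06)<.006);k[:,:300]=0;k[:,335:]=0;k[:250]=0;k[275:]=0;q=P[k];print("knob",q.mean(0),len(q),q.min(0),q.max(0))
E
```

```text
[391 242  12  11 108] [396.8 247.3] [0.    0.019 0.038] [ 0.571 -0.237  0.018] ((396.5, 247.0), (10.0, 11.0), 90.0)
[392 267  15  13 135] [399.  273.1] [0.001 0.022 0.038] [ 0.488 -0.245  0.019] ((399.00006103515625, 273.0000305175781), (14.310833930969238, 9.838698387145996), 26.56505012512207)
[389 292  19  14 168] [397.9 298.4] [0.002 0.023 0.037] [ 0.406 -0.242  0.02 ] ((397.9383544921875, 298.33563232421875), (9.94849681854248, 17.205049514770508), 69.44395446777344)
[419 292  16  13 137] [426.7 297.9] [-0.001  0.02   0.038] [ 0.411 -0.335  0.019] ((426.7758483886719, 297.81036376953125), (14.298541069030762, 9.841852188110352), 21.801406860351562)
knob [0.513 0.017 0.063]
tray [0.454 0.337 0.004]
tape [0.707 0.425 0.011]
headL [0.707 0.131 0.214]
headR [ 0.714 -0.096  0.209]
grip [0.618 0.223 0.286]
grip2 [0.617 0.245 0.287]
mat [ 0.602 -0.382  0.002]
table [ 0.332 -0.059 -0.004]
((412.3365478515625, 274.0200500488281), (81.00521087646484, 62.008033752441406), 89.01223754882812) [ 0.48696149 -0.29104123  0.003     ] [ 381  234   64   81 4361]
head [ 0.64786933 -0.1056058   0.19019614] [0.74979211 0.17628903 0.2299296 ] ((0.7107198238372803, 0.03673785924911499), (0.09543076902627945, 0.2876720130443573), 6.5875349044799805) 1982
knob [0.51330461 0.01891236 0.06088453] 52 [0.50045792 0.00699083 0.05428372] [0.52603931 0.03245783 0.06575108]
```

View pics/crop0.png

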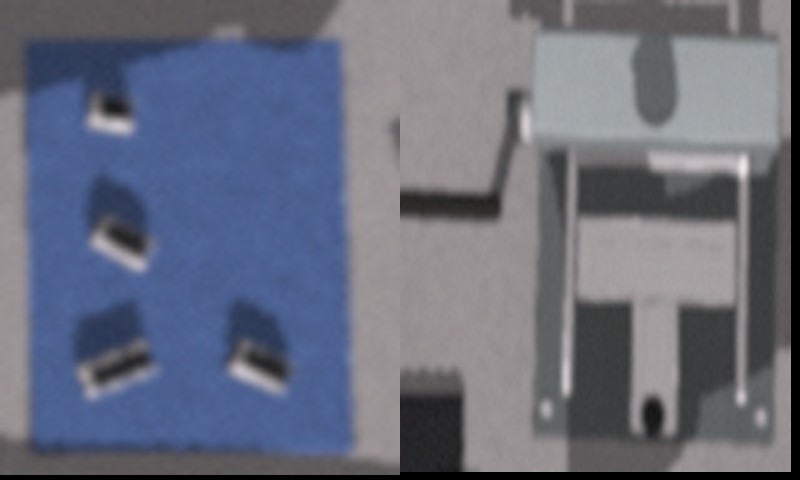

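The crop shows the lengths clearly. Short is at (397,247) and long at (398,298). The two mediums are at (399,271) and (427,297). The shuttle is about halfway in, with its knob at (318,262).

```bash
cat >> h.py <<'E'
def ang(p): # length direction angle deg from +x world
    return np.degrees(np.arctan2(p[1],p[0]))
def caps(im,roi,name,zc,thr=60,amin=15):
    g=cv2.cvtColor(im,cv2.COLOR_BGR2HSV);o=[]
    m=np.zeros(im.shape[:2],np.uint8)
    m[roi]=((g[roi][...,2]<thr)).astype(np.uint8)
    n,l,s,ce=cv2.connectedComponentsWithStats(m)
    for i in range(1,n):
        if s[i,4]>=amin:
            v,u=np.nonzero(l==i);q=np.array([ray(name,a,b,zc)[:2] for a,b in zip(u,v)])
            w,V=np.linalg.eigh(np.cov(q.T));o.append((ce[i].round(1),s[i,4],q.mean(0).round(4),ang(V[:,1]).round(1)%180,(np.sqrt(12*w)*1000).round(1)))
    return o
E
python3 - <<'E'
from h import *
im=cv2.imread("pics/top0.png")
for o in caps(im,(slice(238,312),slice(384,442)),"top",.035,55): print(o)
# all-block (alu+cap) separately: bright alu
g=cv2.cvtColor(im,cv2.COLOR_BGR2HSV)
print(im[266:282,392:408].max(-1))
# base plate: rows/cols profile
G=cv2.cvtColor(im,cv2.COLOR_BGR2GRAY).astype(int)
print("L",[ (r,np.argmin(np.diff(G[r,268:284]))+268) for r in (205,220,235,250,262)])
print("R",[ (r,np.argmax(np.diff(G[r,350:366]))+350) for r in (205,220,235,250,262)])
print("Bot",[ (c,G[260:274,c].tolist()) for c in (283,300,350)])
print("head row",[ (c,G[172:210,c].tolist()) for c in (290,345)])
print("head col", G[188,268:290].tolist(),G[188,350:370].tolist())
# tray
m=(G<60).astype(np.uint8);m[:, :170]=0;m[:,265:]=0;m[:245]=0;m[312:]=0
n,l,s,ce=cv2.connectedComponentsWithStats(m);i=1+s[1:,4].argmax();rc=cv2.minAreaRect(np.argwhere(l==i)[:,::-1].astype(np.float32));print("tray",rc,ray("top",*rc[0],.014))
E
```

```text
[[117 100  89  88  86  90  89  91  92  90  93 110 131 146 144 143]
 [111  94  91  89  87  91  92  91  88  89  91 102 125 139 145 144]
 [115  94  89  87  94  93  90  88  88  88  90  98 120 137 141 147]
 [119  98  89  93  93  86  79  83  83  84  88  99 120 138 142 143]
 [124 100  98 100  84  65  63  65  73  79  86  99 120 137 141 144]
 [126 116 124 120  84  54  43  51  55  65  74  90 113 135 141 142]
 [134 136 156 147 111  72  49  41  43  48  56  78 105 130 140 143]
 [148 159 176 174 153 119  83  58  44  41  45  68 103 134 143 143]
 [150 159 172 181 174 156 131 103  81  59  51  70 113 140 150 145]
 [150 151 157 164 172 171 166 149 131 106  87  96 124 148 150 148]
 [146 145 147 152 158 166 171 170 168 160 142 137 140 150 150 147]
 [142 144 149 151 153 151 155 164 176 183 181 171 157 146 147 144]
 [146 144 146 151 149 147 146 149 160 174 183 180 160 146 143 142]
 [146 147 146 146 147 146 143 144 151 156 162 161 151 145 142 142]
 [146 144 141 142 140 141 140 142 146 150 148 151 148 145 143 144]
 [145 146 142 138 137 138 140 142 145 151 150 150 150 147 145 145]]
L [(205, np.int64(279)), (2
[... 422 characters left out ...]
 row [(290, [102, 103, 103, 100, 106, 133, 155, 162, 160, 162, 160, 165, 162, 164, 164, 164, 165, 163, 165, 166, 166, 166, 168, 169, 166, 167, 167, 165, 153, 139, 132, 129, 129, 131, 129, 130, 125, 128]), (345, [144, 146, 146, 144, 133, 119, 121, 140, 156, 159, 159, 161, 161, 162, 159, 163, 164, 163, 163, 163, 164, 164, 165, 165, 164, 166, 166, 165, 168, 155, 138, 134, 157, 177, 187, 176, 145, 97])]
head col [140, 140, 141, 140, 139, 143, 144, 146, 157, 164, 167, 166, 165, 167, 166, 166, 167, 167, 165, 164, 164, 164] [162, 163, 163, 160, 160, 159, 159, 159, 160, 156, 147, 141, 146, 146, 147, 148, 146, 149, 150, 148]
tray ((218.5, 280.5), (45.0, 65.0), 90.0) [0.44816693 0.33607803 0.014     ]
```

```bash
python3 - <<'E'
from h import *
im=cv2.imread("pics/top0.png")
print("base front",ray("top",283,266.5,.008),ray("top",350,268.3,.008))
print("base L/R",ray("top",275.5,240,.008),ray("top",358.7,240,.008))
print("head front",ray("top",290,200.5,.212),ray("top",345,201.5,.212),"back",ray("top",290,176.7,.212),ray("top",345,178.7,.212))
print("head L/R",ray("top",275.8,188,.212),ray("top",360.2,188,.212))
print("knob",ray("top",317.5,262,.0605))
print("grip",ray("top",245,214.5,.285))
V=im.max(-1).astype(float)
for nm,u,v,au in [("short",397,246,8),("medA",401,271,8),("long",398,297,10),("medB",427,297,8)]:
    for thr in (75,65):
        m=np.zeros(V.shape,np.uint8);m[v-6:v+8,u-9:u+10]=V[v-6:v+8,u-9:u+10]<thr
        n,l,s,ce=cv2.connectedComponentsWithStats(m);i=1+s[1:,4].argmax();yy,xx=np.nonzero(l==i)
        q=np.array([ray("top",a,b,.034)[:2] for a,b in zip(xx,yy)]);w=85-V[yy,xx]
        C=np.cov(q.T,aweights=w);e,E=np.linalg.eigh(C)
        print(nm,thr,len(q),(np.average(q,axis=0,weights=w)).round(4),ang(E[:,1])%180,np.sqrt(12*e)*1000)
    # alu bright
    m=np.zeros(V.shape,np.uint8);sl=(slice(v-6,v+10),slice(u-11,u+11));hs=cv2.cvtColor(im,cv2.COLOR_BGR2HSV)
    m[sl]=((hs[sl][...,1]<70)&(V[sl]>110));n,l,s,ce=cv2.connectedComponentsWithStats(m);i=1+s[1:,4].argmax()
    q=np.array([ray("top",a,b,.02)[:2] for b,a in np.argwhere(l==i)]);e,E=np.linalg.eigh(np.cov(q.T));print("  alu",q.mean(0).round(4),ang(E[:,1])%180,np.sqrt(12*e)*1000)
E
```

```text
base front [0.49949812 0.13066775 0.008     ] [ 0.49965175 -0.08716259  0.008     ]
base L/R [0.58554106 0.15849318 0.008     ] [ 0.59318667 -0.113608    0.008     ]
head front [0.67706681 0.10081304 0.212     ] [ 0.67871258 -0.05903872  0.212     ] back [0.74782277 0.10340914 0.212     ] [ 0.74653877 -0.05745996  0.212     ]
head L/R [0.71292359 0.143502   0.212     ] [ 0.72006815 -0.10245763  0.212     ]
knob [0.51287013 0.01817588 0.0605    ]
grip [0.61956893 0.21763852 0.285     ]
short 75 18 [ 0.5747 -0.237 ] 74.32230852781713 [10.15600197 14.13160376]
short 65 11 [ 0.5742 -0.2376] 74.6175253897816 [ 8.26236404 12.47590562]
  alu [ 0.5651 -0.2357] 80.34709366431674 [13.5849915  33.44927371]
medA 75 24 [ 0.4903 -0.246 ] 62.24199889848283 [ 9.3786384 21.2687937]
medA 65 16 [ 0.4898 -0.2458] 61.416490786055796 [ 7.82994215 19.48857628]
  alu [ 0.4818 -0.2435] 68.67822984846649 [16.8564823  43.80155692]
long 75 25 [ 0.4078 -0.2431] 113.63214346806714 [ 6.77228838 32.24741322]
long 65 21 [ 0.4081 -0.2438] 113.95123558838478 [ 6.37111856 32.03902795]
  alu [ 0.3987 -0.2369] 98.10512437516726 [18.1044559  53.43099603]
medB 75 22 [ 0.4124 -0.3361] 66.65339076223522 [ 8.14596829 22.89746416]
medB 65 18 [ 0.4119 -0.3366] 68.05820545201888 [ 7.44007072 21.66049729]
  alu [ 0.4038 -0.3309] 65.58708882891878 [10.28814923 39.89224438]
```

arm_command(commands=[0,4,2,0,0,4,2,0,0,4,2,0,0,4,2,0,0,4,0,0], jaw=-1, force=25)

```text
t: 0.52
tcp_pos: [0.2151, -0.37, 0.3085]
orientation: [3.085, 0.571, 0.002]
wrist_force: [0.2, -0.1, 0.8]
grip_width: 0.0877
gripper_force: 0.0
```

arm_command(commands=[2.5,3.2,0,-4,2.5,3.2,0,-4,2.5,3.2,0,-4,2.5,3.2,0,-4,2.5,3.2,0,-4])

```text
t: 0.93
tcp_pos: [0.3407, -0.2092, 0.305]
orientation: [3.141, 0.022, 0.0]
wrist_force: [0.5, -0.1, -0.3]
grip_width: 0.088
gripper_force: 0.0
```

arm_command(commands=[2.5,3.2,0,-1,2.5,3.2,-1,0,2.5,3.2,-1,0,2.5,3.2,-1,0,2.5,3.2,-1,0])

```text
t: 1.35
tcp_pos: [0.4655, -0.0494, 0.2647]
orientation: [3.141, 0.001, 0.0]
wrist_force: [0.2, -1.0, 0.1]
grip_width: 0.0871
gripper_force: 0.0
```

arm_command(commands=[2.5,3.4,0,0,2,3.0,0,0,0,0,-4,0,0,0,-4,0,0,0,0,0])

```text
t: 1.77
tcp_pos: [0.5047, 0.0131, 0.1734]
orientation: [-3.141, -0.003, 0.031]
wrist_force: [-0.4, 0.1, -2.9]
grip_width: 0.0878
gripper_force: 0.0
```

```bash
python3 - <<'E'
from h import *
o=get_obs();print(o["tcp_pos"],o["orientation"],o["joint_pos"].round(2))
im,d=grab_frame("side");P=pts("side",d);cv2.imwrite("pics/side1.png",im);np.save("side1.npy",d)
x=im[290:470,260:460]; cv2.imwrite("pics/side1c.png",cv2.resize(x,None,fx=3.3,fy=3.3,interpolation=cv2.INTER_CUBIC))
E
```

```text
[0.50468202 0.01309752 0.17336826] [-3.14068468e+00 -3.03876718e-03  3.05389492e-02] [-0.04 -0.15  1.57 -0.    1.74  1.53]
```

View pics/side1c.png

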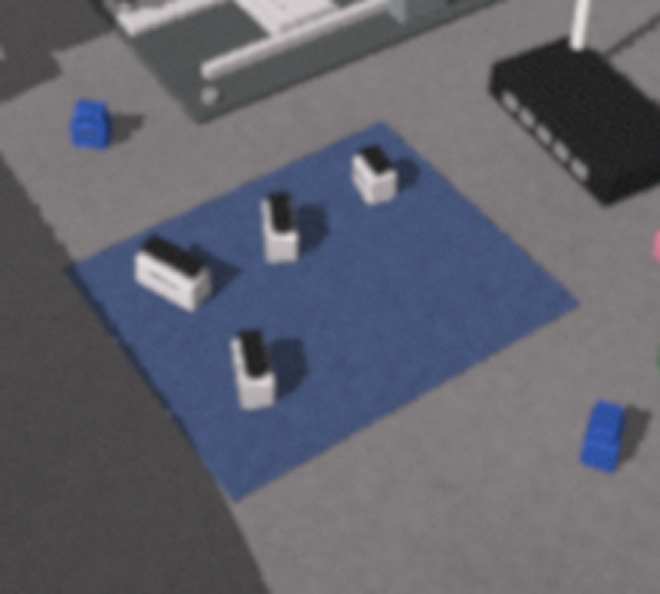

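Side crop: long at (174,270), medium A (280,230), short (375,175) and medium B (253,370). I'll measure the caps and settle above the knob.

```bash
python3 - <<'E'
from h import *
im=cv2.imread("pics/side1.png");V=im.max(-1).astype(float)
for nm,cu,cv_ in [("long",174,260),("medA",280,213),("short",375,160),("medB",253,353)]:
    u,v=260+cu/3.3,290+cv_/3.3;u,v=int(u),int(v)
    for thr in (50,65):
        m=np.zeros(V.shape,np.uint8);sl=(slice(v-9,v+10),slice(u-11,u+12));m[sl]=V[sl]<thr
        n,l,s,ce=cv2.connectedComponentsWithStats(m);i=l[v,u]
        q=np.array([ray("side",a,b,.033)[:2] for b,a in np.argwhere(l==i)]);e,E=np.linalg.eigh(np.cov(q.T));print(nm,thr,len(q),q.mean(0).round(4),(ang(E[:,1])%180).round(1),(np.sqrt(12*e)*1000).round(1))
    m=np.zeros(V.shape,np.uint8);sl=(slice(v-14,v+18),slice(u-15,u+16));hs=cv2.cvtColor(im,cv2.COLOR_BGR2HSV)
    m[sl]=(hs[sl][...,1]<70)&(V[sl]>115);n,l,s,ce=cv2.connectedComponentsWithStats(m);i=1+s[1:,4].argmax();yy,xx=np.nonzero(l==i)
    j=yy.argmax();print("   lowest alu px",xx[j],yy[j],ray("side",xx[j],yy[j],.003)[:2])
E
```

```text
long 50 69 [ 0.4074 -0.2452] 114.6 [11.  38.6]
long 65 96 [ 0.408 -0.245] 116.7 [14.4 41.2]
   lowest alu px 316 384 [ 0.40333353 -0.26563875]
medA 50 41 [ 0.4878 -0.2479] 62.9 [ 9.4 28.6]
medA 65 54 [ 0.4879 -0.2479] 66.5 [11.3 32.1]
   lowest alu px 341 369 [ 0.47188629 -0.25742379]
short 50 24 [ 0.5721 -0.2386] 84.4 [ 9.  19.7]
short 65 34 [ 0.5718 -0.2392] 82.4 [11.5 22.7]
   lowest alu px 388 338 [ 0.62055283 -0.23270713]
medB 50 61 [ 0.4102 -0.3381] 68.8 [10.2 29.2]
medB 65 77 [ 0.4105 -0.3383] 69.8 [12.5 30.6]
   lowest alu px 333 413 [ 0.39545173 -0.34759233]
```

arm_command(commands=[0,0,0,0,0,0,0,0,0,0,0,0])

```text
t: 2.07
tcp_pos: [0.511, 0.0115, 0.1896]
orientation: [3.141, -0.001, 0.01]
wrist_force: [-0.7, 0.6, 0.7]
grip_width: 0.0877
gripper_force: 0.0
```

arm_command(commands=[0.2,0.7,-4,0,0,0,-4,0,0,0,-4,0,0,0,-3.2,0,0,0,0,0])

```text
t: 2.48
tcp_pos: [0.5086, 0.0188, 0.0283]
orientation: [-3.141, 0.001, 0.013]
wrist_force: [-0.5, -0.0, -0.8]
grip_width: 0.0877
gripper_force: 0.0
```

arm_command(commands=[0,0,0,0,0,0,0,0])

```text
t: 2.65
tcp_pos: [0.5137, 0.0188, 0.0372]
orientation: [3.141, -0.0, 0.008]
wrist_force: [-0.3, 0.7, 0.3]
grip_width: 0.0876
gripper_force: 0.0
```

arm_command(commands=[0,0,0,0,0,0,0,0,0,0,0,0,0,0,0,0], jaw=1, force=25)

```text
t: 2.98
tcp_pos: [0.5122, 0.0191, 0.0347]
orientation: [3.142, 0.0, 0.003]
wrist_force: [0.7, -0.2, 0.2]
grip_width: 0.0649
gripper_force: 0.0
```

arm_command(commands=[0,0,0,0,0,0,0,0,0,0,0,0,0,0,0,0])

```text
t: 3.32
tcp_pos: [0.5114, 0.0191, 0.0332]
orientation: [3.142, 0.001, -0.0]
wrist_force: [-0.2, 0.6, -0.8]
grip_width: 0.0377
gripper_force: 0.0
```

arm_command(commands=[0,0,0.3,0,0,0,0,0,0,0,0,0,0,0,0,0])

```text
t: 3.65
tcp_pos: [0.5109, 0.0217, 0.0356]
orientation: [-3.137, -0.003, 0.003]
wrist_force: [-0.4, 9.4, -3.3]
grip_width: 0.0275
gripper_force: 25.0
```

arm_command(commands=[-1,0,0,0,-1,0,0,0,-1,0,0,0,-1,0,0,0,-1,0,0,0])

```text
t: 4.07
tcp_pos: [0.4609, 0.0216, 0.0356]
orientation: [-3.137, -0.003, 0.001]
wrist_force: [2.5, 9.0, -4.4]
grip_width: 0.0275
gripper_force: 25.0
```

arm_command(commands=[-1,0,0,0,-0.5,0,0,0,-0.5,0,0,0,-0.5,0,0,0,0,0,0,0])

```text
t: 4.48
tcp_pos: [0.4389, 0.0215, 0.0359]
orientation: [-3.137, -0.003, -0.012]
wrist_force: [16.1, 11.0, -13.2]
grip_width: 0.0276
gripper_force: 25.0
```

arm_command(commands=[0.2,0.25,0,0,0,0,0,0])

```text
t: 4.65
tcp_pos: [0.4389, 0.0216, 0.0359]
orientation: [3.141, 0.001, 0.001]
wrist_force: [4.2, -1.2, -6.4]
grip_width: 0.0275
gripper_force: 25.0
```

arm_command(commands=[0,0,0,0,0,0,0,0,0,0,0,0,0,0,0,0,0,0,0,0], jaw=-1)

```text
t: 5.07
tcp_pos: [0.4385, 0.0216, 0.0365]
orientation: [-3.142, -0.0, -0.0]
wrist_force: [-0.2, -0.4, 0.5]
grip_width: 0.0572
gripper_force: 0.0
```

arm_command(commands=[0,0,1,0,0,0,2,0,0,0,3,0,0,0,4,0,0,-2,3,0])

```text
t: 5.48
tcp_pos: [0.4385, 0.0033, 0.1698]
orientation: [-3.14, -0.005, -0.003]
wrist_force: [1.0, -1.2, -0.0]
grip_width: 0.087
gripper_force: 0.0
```

arm_command(commands=[-0.5,-4,0,7,-0.5,-4,0,7,-0.5,-4,0,7,-0.5,-4,0,7,-0.5,-4,0,7])

```text
t: 5.9
tcp_pos: [0.4176, -0.1725, 0.1676]
orientation: [3.03, 0.827, 0.002]
wrist_force: [0.9, 0.5, -0.3]
grip_width: 0.0874
gripper_force: 0.0
```

arm_command(commands=[0,-4,0,7,0,-4,0,7,0,0,0,7,0,0,0,7,0,0,0,5])

```text
t: 6.32
tcp_pos: [0.4179, -0.2467, 0.1671]
orientation: [-2.685, -1.631, -0.0]
wrist_force: [-0.1, -0.2, -0.1]
grip_width: 0.0881
gripper_force: 0.0
```

```bash
python3 - <<'E'
from h import *
from scipy.spatial.transform import Rotation as R
o=get_obs();print(o["tcp_pos"],R.from_rotvec(o["orientation"]).as_matrix()[:,1].round(3),o["joint_pos"].round(2))
im,d=grab_frame("top");P=pts("top",d);cv2.imwrite("pics/top2.png",im);np.save("top2.npy",d)
x=im[170:310,265:445]; cv2.imwrite("pics/top2c.png",cv2.resize(x,None,fx=4.2,fy=4.2,interpolation=cv2.INTER_CUBIC))
E
```

```text
[ 0.41790007 -0.24672523  0.16706802] [ 0.887 -0.461 -0.   ] [-0.6  -0.22  1.64  0.    1.72 -0.12]
```

View pics/top2c.png

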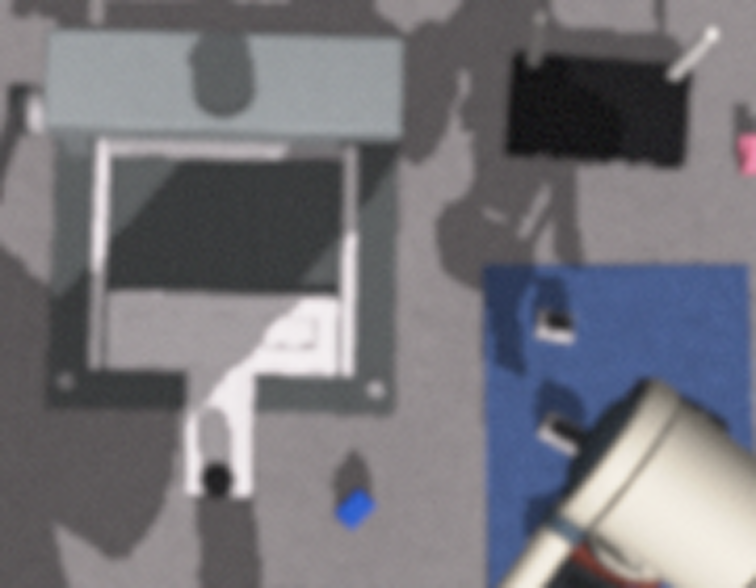

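arm_command(commands=[3.5,0,-2,2,3.6,0,-2,0,0,0,-3,0,0,0,-3,0,0,0,0,0], jaw=-0.2)

```text
t: 6.78
tcp_pos: [0.4865, -0.2437, 0.0595]
orientation: [-2.652, -1.665, 0.009]
wrist_force: [-0.8, -0.4, -1.4]
grip_width: 0.058
gripper_force: 0.0
```

arm_command(commands=[0,0,0,0,0,0,0,0,0,0,0,0])

```text
t: 7.03
tcp_pos: [0.4904, -0.2466, 0.0698]
orientation: [2.657, 1.668, 0.004]
wrist_force: [0.2, -0.1, 0.3]
grip_width: 0.0528
gripper_force: 0.0
```

```bash
python3 - <<'E'
from h import *
from scipy.spatial.transform import Rotation as R
o=get_obs();print(o["tcp_pos"],R.from_rotvec(o["orientation"]).as_matrix()[:,1].round(3),o["grip_width"])
im,d=grab_frame("side");cv2.imwrite("pics/side2c.png",cv2.resize(im[280:460,260:440],None,fx=3.3,fy=3.3,interpolation=cv2.INTER_CUBIC))
E
```

```text
[ 0.49038325 -0.24658824  0.0697617 ] [ 0.901 -0.434  0.005] 0.05275595073254707
```

View pics/side2c.png

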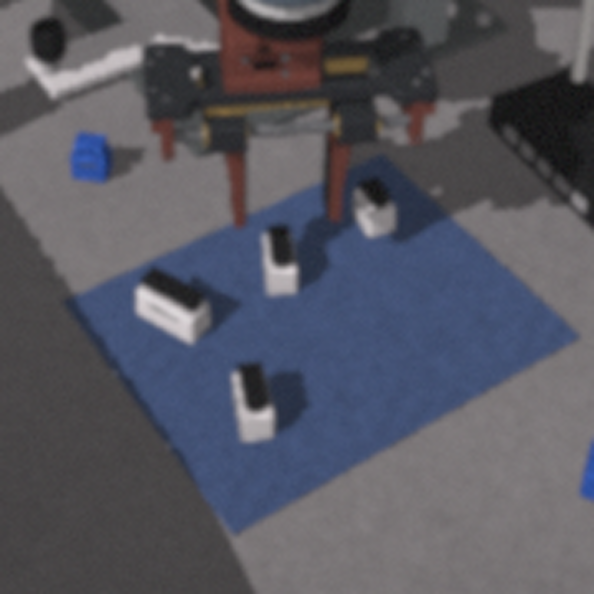

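The gripper is centred above medium A at (280,255) and nothing has moved. Descending and gripping.

arm_command(commands=[-0.1,0,-1.5,0,0,0,-1.5,0,0,0,-1.2,0,0,0,-0.8,0,0,0,-0.2,0])

```text
t: 7.5
tcp_pos: [0.4877, -0.2456, 0.0135]
orientation: [-2.659, -1.671, 0.001]
wrist_force: [-0.3, -0.7, -0.5]
grip_width: 0.0532
gripper_force: 0.0
```

arm_command(commands=[0,0,0,0,0,0,0,0,0,0,0,0])

```text
t: 7.75
tcp_pos: [0.4888, -0.2461, 0.0155]
orientation: [2.659, 1.671, 0.001]
wrist_force: [-0.2, 0.1, 0.5]
grip_width: 0.0525
gripper_force: 0.0
```

arm_command(commands=[0,0,0,0,0,0,0,0,0,0,0,0,0,0,0,0,0,0,0,0], jaw=1, force=12)

```text
t: 8.17
tcp_pos: [0.4883, -0.2458, 0.0145]
orientation: [2.66, 1.672, 0.0]
wrist_force: [-0.6, 0.7, 0.0]
grip_width: 0.0232
gripper_force: 0.0
```

arm_command(commands=[0,0,0,0,0,0,0,0])

```text
t: 8.33
tcp_pos: [0.4882, -0.2458, 0.0145]
orientation: [-2.66, -1.672, 0.0]
wrist_force: [-1.3, 0.7, 0.3]
grip_width: 0.0203
gripper_force: 12.0
```

arm_command(commands=[0,0,0.4,0,0,0,0,0,0,0,0,0], jaw=0.3)

```text
t: 8.58
tcp_pos: [0.4885, -0.2459, 0.0189]
orientation: [2.659, 1.671, 0.001]
wrist_force: [0.2, -0.2, 0.7]
grip_width: 0.0307
gripper_force: 0.0
```

arm_command(commands=[0,0,0,0,0,0,0,0,0,0,0,0,0,0,0,0], jaw=1)

```text
t: 8.92
tcp_pos: [0.4882, -0.2457, 0.0183]
orientation: [-2.66, -1.672, 0.0]
wrist_force: [-0.9, 0.7, 0.3]
grip_width: 0.0198
gripper_force: 12.0
```

arm_command(commands=[0,0,1,0,0,0,2,0,0,0,3,0,0,0,3,0,0,0,2,0])

```text
t: 9.33
tcp_pos: [0.4888, -0.2461, 0.1322]
orientation: [2.657, 1.67, 0.002]
wrist_force: [0.4, 0.2, 0.0]
grip_width: 0.0197
gripper_force: 12.0
```

arm_command(commands=[0,0,0,0,0,0,0,0])

```text
t: 9.5
tcp_pos: [0.4889, -0.2462, 0.1301]
orientation: [2.657, 1.67, 0.002]
wrist_force: [-0.1, 0.5, -2.1]
grip_width: 0.0201
gripper_force: 12.0
```

```bash
python3 - <<'E'
from h import *
o=get_obs();print(o["tcp_pos"],o["grip_width"])
im,d=grab_frame("side");cv2.imwrite("pics/side3.png",im);cv2.imwrite("pics/side3c.png",cv2.resize(im[220:420,240:440],None,fx=3,fy=3,interpolation=cv2.INTER_CUBIC))
# pocket region from top
im,d=grab_frame("top");cv2.imwrite("pics/top3.png",im)
V=im.max(-1).astype(float)
m=(cv2.cvtColor(im,cv2.COLOR_BGR2GRAY)<60).astype(np.uint8);m[:276]=0;m[292:]=0;m[:,:308]=0;m[:,326:]=0
n,l,s,ce=cv2.connectedComponentsWithStats(m);i=1+s[1:,4].argmax();print("knob px",ce[i],s[i],ray("top",*ce[i],.0605))
# pocket plate: rows edges and cols
G=cv2.cvtColor(im,cv2.COLOR_BGR2GRAY)
print("plate col 300",G[232:266,300].tolist()," col 335",G[232:266,335].tolist());print("row 247",G[247,280:360].tolist())
E
```

```text
[ 0.48892477 -0.24616383  0.1301457 ] 0.020085493622902878
knob px [316.06666667 283.93333333] [314 281   5   7  30] [0.44379358 0.0206023  0.0605    ]
plate col 300 [56, 59, 57, 57, 56, 64, 85, 125, 153, 155, 154, 153, 150, 151, 153, 156, 154, 155, 155, 157, 155, 155, 156, 154, 146, 122, 86, 66, 60, 57, 59, 59, 61, 57]  col 335 [74, 86, 89, 96, 91, 81, 69, 87, 146, 207, 234, 239, 237, 234, 233, 234, 237, 237, 237, 233, 225, 225, 235, 239, 238, 234, 217, 161, 109, 93, 91, 94, 91, 91]
row 247 [59, 59, 56, 59, 59, 76, 106, 136, 139, 126, 133, 147, 156, 156, 156, 154, 153, 156, 154, 154, 156, 155, 155, 156, 157, 157, 154, 157, 157, 159, 157, 155, 155, 155, 159, 155, 157, 156, 156, 155, 156, 156, 154, 156, 161, 178, 208, 228, 232, 234, 236, 237, 237, 237, 236, 234, 234, 235, 229, 220, 220, 232, 237, 236, 223, 195, 201, 224, 211, 161, 113, 93, 95, 94, 93, 94, 93, 98, 106, 125]
```

View pics/side3c.png

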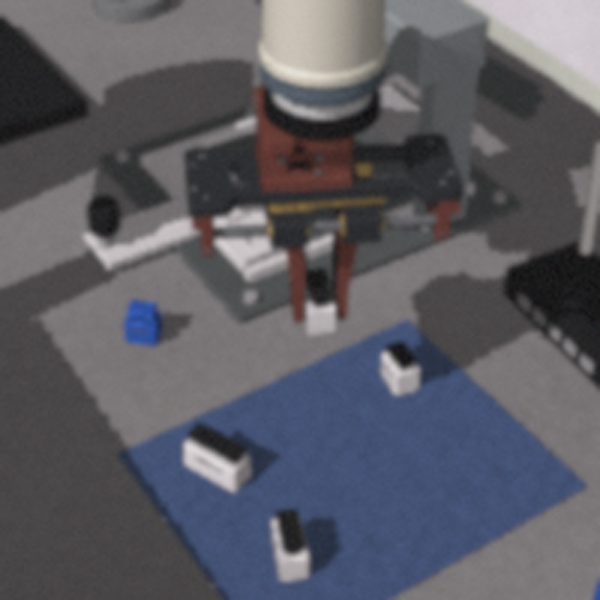

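```bash
python3 - <<'E'
from h import *
for p in [(300,238.9),(300,257.3),(335,240.1),(335,259),(335.7,249.3),(345.3,247),(285.5,247),(350,247)]: print(p,ray("top",*p,.0205)[:2].round(4))
im=cv2.imread("pics/side3.png");V=im.max(-1)
print(V[310:336,338:358])
G=cv2.imread("pics/top3.png")[238:262,322:352].max(-1);print(G)
for v in (328,329,330,331,332): print(v,ray("side",347,v,.115)[:2].round(4))
E
```

```text
(300, 238.9) [0.5898 0.0779]
(300, 257.3) [0.5299 0.0759]
(335, 240.1) [ 0.5891 -0.0358]
(335, 259) [ 0.5275 -0.0374]
(335.7, 249.3) [ 0.5591 -0.0389]
(345.3, 247) [ 0.5675 -0.0698]
(285.5, 247) [0.5621 0.124 ]
(350, 247) [ 0.5679 -0.0851]
[[ 97  95  88  76  51  40  40  43  34  37  52  65  61  48  69  89  92  90
   90  80]
 [ 96  95  90  74  46  28  27  25  26  32  43  60  61  51  71  90  93  91
   87  77]
 [ 96  95  90  74  43  24  25  27  27  30  30  54  59  53  71  90  95  95
   91  91]
 [ 93  93  89  76  41  28  27  23  27  27  33  47  49  53  72  89  94  95
   99 107]
 [ 93  93  91  77  49  30  24  25  22  30  34  48  45  46  73  90  96  99
  106 120]
 [ 91  96  90  78  52  35  28  26  28  31  37  48  46  48  72  90  95  98
  111 123]
 [ 94  94  92  81  57  38  34  34  36  35  35  46  44  50  76  91  96 101
  114 124]
 [ 92  94  89  81  69  50  39  33  37  36  36  39  44  55  77  92  95 100
  115 124]
 [ 90  93  86  80  69  59  44  40  40  37  41  41  47  53  74  92  95 103
  115 123]
 [ 91  91  88  83  84  78  56  40  34  34  39  47  55  59  74  89  98 105
  116 125]
 [ 90  93 
[... 3761 characters left out ...]
32 232 235 236 237 238 238 238 235 232
  231 232 235 235 223 196 205 226 203 147 107  96]
 [239 236 231 221 207 202 198 198 197 204 209 216 219 222 220 218 214 207
  204 211 216 220 200 178 185 208 189 138 103  95]
 [237 235 223 188 151 138 133 132 135 142 150 160 160 163 163 164 161 158
  160 162 170 169 157 142 148 165 154 123 100  95]
 [236 234 220 173 122  98  97  97  97 102 104 111 113 110 112 112 113 116
  115 116 119 118 112 106 110 116 111 101  95  94]
 [235 233 221 175 122  96  95  93  95  93  95  93  96  95  94  95  95  97
   97  95  95  96  93  91  93  94  95  96  96 101]]
328 [ 0.4868 -0.2555]
329 [ 0.4851 -0.2581]
330 [ 0.4834 -0.2607]
331 [ 0.4818 -0.2632]
332 [ 0.4801 -0.2658]
```

arm_command(commands=[1,3.5,0,6,1.2,4,0,6,1.2,4,0,6,1.2,4,0,6,1.2,3.5,0,1.7])

```text
t: 10.02
tcp_pos: [0.5453, -0.0536, 0.126]
orientation: [-2.213, -2.225, 0.003]
wrist_force: [0.8, -0.3, -0.7]
grip_width: 0.0197
gripper_force: 12.0
```

arm_command(commands=[1.2,2.4,-1,0,0,0,-2,0,0,0,-2,0,0,0,-1,0,0,0,0,0])

```text
t: 10.43
tcp_pos: [0.5554, -0.0317, 0.0633]
orientation: [-2.216, -2.217, 0.009]
wrist_force: [-0.1, -0.4, -1.3]
grip_width: 0.0199
gripper_force: 12.0
```

arm_command(commands=[0,0,0,0,0,0,0,0,0,0,0,0])

```text
t: 10.68
tcp_pos: [0.5588, -0.0325, 0.0698]
orientation: [2.221, 2.219, 0.002]
wrist_force: [-0.2, -0.8, -1.0]
grip_width: 0.0202
gripper_force: 12.0
```

```bash
cat > s.py <<'E'
from h import *
from scipy.spatial.transform import Rotation as R
o=get_obs();c=R.from_rotvec(o["orientation"]).as_matrix()[:,1];print(o["t"],o["tcp_pos"].round(4),"close deg",ang(c).round(2),o["grip_width"].round(4),o["wrist_force"].round(1))
E
python3 s.py
```

```text
Traceback (most recent call last):
  File "s.py", line 3, in <module>
    o=get_obs();c=R.from_rotvec(o["orientation"]).as_matrix()[:,1];print(o["t"],o["tcp_pos"].round(4),"close deg",ang(c).round(2),o["grip_width"].round(4),o["wrist_force"].round(1))
                                                                                                                                  ^^^^^^^^^^^^^^^^^^^^^
AttributeError: 'float' object has no attribute 'round'
```

arm_command(commands=[0,0.1,-1,0,0,0,-1,0,0,0,-0.6,0,0,0,-0.3,0,0,0,0,0])

```text
t: 11.1
tcp_pos: [0.5576, -0.031, 0.0383]
orientation: [-2.221, -2.22, 0.002]
wrist_force: [-0.3, -0.4, -0.0]
grip_width: 0.0201
gripper_force: 12.0
```

arm_command(commands=[0,0,0,0,0,0,-0.2,0,0,0,-0.2,0,0,0,0,0,0,0,0,0])

```text
t: 11.52
tcp_pos: [0.5581, -0.031, 0.0352]
orientation: [-2.221, -2.221, 0.0]
wrist_force: [-0.9, 0.1, -0.8]
grip_width: 0.0199
gripper_force: 12.0
```

arm_command(commands=[0,0,0,0,0,0,0,0,0,0,0,0])

```text
t: 11.77
tcp_pos: [0.5582, -0.0311, 0.0355]
orientation: [2.221, 2.221, 0.0]
wrist_force: [-0.1, 0.0, -1.0]
grip_width: 0.0203
gripper_force: 12.0
```

arm_command(commands=[0,0,-0.1,0,0,0,0,0,0,0,-0.1,0,0,0,0,0,0,0,0,0])

```text
t: 12.18
tcp_pos: [0.5584, -0.031, 0.0338]
orientation: [2.221, 2.221, 0.001]
wrist_force: [-0.4, -0.6, 1.9]
grip_width: 0.0198
gripper_force: 12.0
```

arm_command(commands=[0,0,0,0,0,0,0,0,0,0,0,0,0,0,0,0], jaw=-0.2)

```text
t: 12.52
tcp_pos: [0.5581, -0.031, 0.0332]
orientation: [-2.221, -2.221, 0.0]
wrist_force: [-0.1, 0.5, 0.7]
grip_width: 0.043
gripper_force: 0.0
```

arm_command(commands=[0,0,0.5,0,0,0,1,0,0,0,2,0,0,0,3,0,0,0,3,0])

```text
t: 12.93
tcp_pos: [0.5576, -0.031, 0.1296]
orientation: [-2.221, -2.221, 0.001]
wrist_force: [1.4, -0.0, 0.6]
grip_width: 0.0526
gripper_force: 0.0
```

arm_command(commands=[-2,-3.5,0,-4,-2,-3.5,0,-4,-2,-3.5,0,-4,-2,-3.5,0,-4,-2,-3.5,0,-4])

```text
t: 13.35
tcp_pos: [0.4573, -0.2074, 0.1298]
orientation: [2.575, 1.797, 0.001]
wrist_force: [0.4, -0.3, -0.2]
grip_width: 0.0527
gripper_force: 0.0
```

arm_command(commands=[-2,-3.5,0,0,-1,-3.5,0,0,0,-2.5,0,0,0,0,0,0,0,0,0,0])

```text
t: 13.77
tcp_pos: [0.4279, -0.302, 0.1292]
orientation: [2.575, 1.798, 0.001]
wrist_force: [0.5, 1.2, -0.2]
grip_width: 0.0529
gripper_force: 0.0
```

```bash
sed -i 's/o\["grip_width"\].round(4)/o["grip_width"]/' s.py; python3 s.py; python3 - <<'E'
from h import *
im,d=grab_frame("side");cv2.imwrite("pics/side4.png",im);cv2.imwrite("pics/side4c.png",cv2.resize(im[220:460,230:470],None,fx=2.5,fy=2.5,interpolation=cv2.INTER_CUBIC))
E
```

```text
13.7667 [ 0.4279 -0.302   0.1292] close deg -20.15 0.052851386439688675 [ 0.5  1.2 -0.2]
```

View pics/side4c.png

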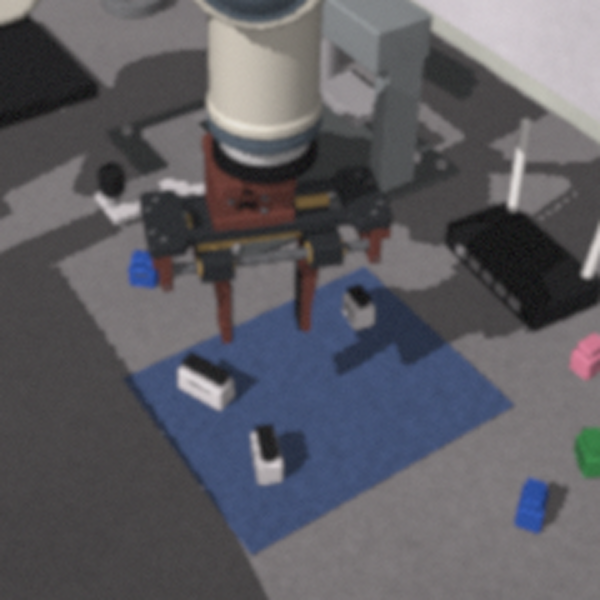

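Medium B at (266,455) is unmoved.

arm_command(commands=[-1,-2,-2,-1,-0.7,-1.5,-2,0,0,0,-2.5,0,0,0,-2,0,0,0,-1,0])

```text
t: 14.23
tcp_pos: [0.4107, -0.3338, 0.0307]
orientation: [-2.584, -1.779, 0.001]
wrist_force: [0.3, 0.8, -0.4]
grip_width: 0.0529
gripper_force: 0.0
```

arm_command(commands=[0,0,-0.5,0,0,0,0,0,0,0,0,0,0,0,0,0])

```text
t: 14.57
tcp_pos: [0.4122, -0.3363, 0.0302]
orientation: [2.586, 1.779, 0.001]
wrist_force: [-0.6, -0.3, 0.7]
grip_width: 0.0527
gripper_force: 0.0
```

arm_command(commands=[0,0,-0.6,0,0,0,-0.3,0,0,0,0,0,0,0,0,0])

```text
t: 14.9
tcp_pos: [0.411, -0.336, 0.0192]
orientation: [-2.589, -1.779, 0.0]
wrist_force: [0.3, 0.9, -0.0]
grip_width: 0.0527
gripper_force: 0.0
```

arm_command(commands=[0,-0.1,0,0,0,0,0,0,0,0,0,0,0,0,0,0,0,0,0,0], jaw=1)

```text
t: 15.32
tcp_pos: [0.4112, -0.3371, 0.0195]
orientation: [2.589, 1.779, 0.0]
wrist_force: [1.3, 0.3, 0.1]
grip_width: 0.023
gripper_force: 0.1
```

arm_command(commands=[0,0,0,0,0,0,0,0])

```text
t: 15.48
tcp_pos: [0.4111, -0.3371, 0.0195]
orientation: [2.589, 1.779, -0.0]
wrist_force: [0.3, -0.2, 0.6]
grip_width: 0.0198
gripper_force: 12.0
```

arm_command(commands=[0,0,1,0,0,0,2,0,0,0,3,0,0,0,3,0,0,0,2,0])

```text
t: 15.9
tcp_pos: [0.4117, -0.3375, 0.1333]
orientation: [2.586, 1.778, 0.001]
wrist_force: [-0.2, -0.0, -0.3]
grip_width: 0.02
gripper_force: 12.0
```

arm_command(commands=[0,0,0,0,0,0,0,0])

```text
t: 16.07
tcp_pos: [0.4118, -0.3376, 0.1311]
orientation: [2.586, 1.778, 0.001]
wrist_force: [0.2, 0.5, -1.3]
grip_width: 0.0196
gripper_force: 12.0
```

```bash
python3 s.py; python3 - <<'E'
from h import *
o=get_obs();z=.003+o["tcp_pos"][2]-.0183
im,d=grab_frame("side");cv2.imwrite("pics/side5.png",im)
m=camera_model("side");K=np.array(m["camera_matrix"]);T=np.array(m["pose"])
L=np.array([.36,.933]);e=np.r_[o["tcp_pos"][:2]-.018*L,z];c=T[:3,:3].T@(e-T[:3,3]);uv=K@c/c[2];u,v=int(round(uv[0])),int(round(uv[1]));print(uv)
print(im[v-8:v+9,u-8:u+9].max(-1),u-8,v-8)
for k in range(-3,4): q=ray("side",uv[0],uv[1]+k,z)[:2];print(uv[1]+k,((o["tcp_pos"][:2]-q)@L).round(4))
E
```

```text
16.0667 [ 0.4118 -0.3376  0.1311] close deg -21.0 0.01964046176720393 [ 0.2  0.5 -1.3]
[339.39352777 373.7618738    1.        ]
[[ 88  93 114 161 193 198 198 202 205 200 197 189 176 145  97  79  83]
 [ 90  90 116 160 187 185 182 183 184 183 183 179 169 140  95  78  80]
 [ 90  92 116 160 183 179 175 175 174 173 173 172 167 142 105  87  89]
 [ 86  93 122 164 182 177 173 174 173 174 172 171 168 147 120 106 110]
 [ 75  89 129 169 182 176 173 172 172 172 171 173 168 147 121 114 115]
 [ 72  91 130 165 179 174 171 170 171 169 172 172 169 146 120 115 118]
 [ 75  92 122 162 180 175 169 167 165 163 163 168 168 149 120 115 118]
 [ 86 105 126 160 178 172 163 156 152 147 144 149 153 141 121 115 117]
 [102 114 126 151 164 159 151 142 135 125 120 122 124 122 118 115 115]
 [113 118 120 126 132 130 127 126 124 119 115 112 115 115 116 116 117]
 [119 118 119 117 117 118 117 119 119 119 116 115 115 113 115 116 114]
 [121 120 118 119 114 117 114 115 116 116 115 114 114 117 115 116 114]
 [116 117 118 117 115 114 112 112 114 115 115 117 115 116 118 117 114]
 [116 117 117 116 116 115 116 112 115 116 118 118 119 120 117 118 117]
 [116 117 116 117 116 117 115 116 115 115 118 118 119 117 118 115 115]
 [117 116 115 116 115 116 118 116 115 114 116 118 116 115 116 115 115]
 [116 115 116 113 115 117 117 116 117 114 115 115 115 113 115 114 118]] 331 366
370.7618738010794 0.0107
371.7618738010794 0.0132
372.7618738010794 0.0156
373.7618738010794 0.018
374.7618738010794 0.0204
375.7618738010794 0.0228
376.7618738010794 0.0252
```

arm_command(commands=[1.3,3.4,0,4,1.5,3.7,0,4,1.5,3.7,0,4,1.5,3.7,0,4,1.5,3.7,0,4])

```text
t: 16.53
tcp_pos: [0.4834, -0.153, 0.1269]
orientation: [-2.235, -2.203, 0.002]
wrist_force: [0.8, -0.2, 0.2]
grip_width: 0.0199
gripper_force: 12.0
```

arm_command(commands=[1.5,3.7,0,1,1.5,3.7,0,0,1.5,3.7,0,0,1.5,3.7,0,0,1.3,2.9,-1,0])

```text
t: 16.95
tcp_pos: [0.5575, 0.0249, 0.1189]
orientation: [-2.22, -2.223, -0.001]
wrist_force: [0.1, -0.2, 0.6]
grip_width: 0.0198
gripper_force: 12.0
```

arm_command(commands=[0,0,-2,0,0,0,-2,0,0,0,-1,0,0,0,0,0,0,0,0,0])

```text
t: 17.37
tcp_pos: [0.5561, 0.0217, 0.0679]
orientation: [-2.22, -2.219, 0.003]
wrist_force: [0.2, -0.0, -0.4]
grip_width: 0.0196
gripper_force: 12.0
```

```bash
python3 s.py
```

```text
17.3667 [0.5561 0.0217 0.0679] close deg -0.03 0.019646498008855273 [ 0.2 -0.  -0.4]
```

arm_command(commands=[0,0,-1,0,0,0,-1,0,0,0,-0.5,0,0,0,0,0,0,0,0,0])

```text
t: 17.78
tcp_pos: [0.5569, 0.0218, 0.044]
orientation: [-2.221, -2.221, 0.001]
wrist_force: [-0.0, 0.2, -0.7]
grip_width: 0.0198
gripper_force: 12.0
```

arm_command(commands=[0,0,0,0,0,0,0,0])

```text
t: 17.95
tcp_pos: [0.5575, 0.0219, 0.045]
orientation: [2.221, 2.221, 0.001]
wrist_force: [0.6, -1.4, -0.4]
grip_width: 0.0199
gripper_force: 12.0
```

arm_command(commands=[0.08,-0.05,-0.4,0,0,0,-0.3,0,0,0,0,0,0,0,0,0,0,0,0,0])

```text
t: 18.37
tcp_pos: [0.5579, 0.0214, 0.0373]
orientation: [-2.221, -2.221, 0.0]
wrist_force: [0.3, 0.2, -0.6]
grip_width: 0.0201
gripper_force: 12.0
```

arm_command(commands=[0,0,-0.1,0,0,0,-0.1,0,0,0,-0.1,0,0,0,0,0,0,0,0,0])

```text
t: 18.78
tcp_pos: [0.5582, 0.0215, 0.0349]
orientation: [2.221, 2.221, 0.001]
wrist_force: [-1.3, 0.7, 3.5]
grip_width: 0.0198
gripper_force: 12.0
```

```bash
python3 s.py
```

```text
18.7833 [0.5582 0.0215 0.0349] close deg 0.0 0.019817475591504402 [-1.3  0.7  3.5]
```

arm_command(commands=[0,0,0,0,0,0,0,0,0,0,0,0,0,0,0,0], jaw=-0.2)

```text
t: 19.12
tcp_pos: [0.5578, 0.0215, 0.0341]
orientation: [-2.221, -2.221, 0.0]
wrist_force: [-0.1, -0.6, -0.0]
grip_width: 0.0435
gripper_force: 0.0
```

arm_command(commands=[0,0,0.5,0,0,0,1,0,0,0,2,0,0,0,3,0,-3,0,3,0])

```text
t: 19.53
tcp_pos: [0.5299, 0.0213, 0.1287]
orientation: [-2.221, -2.22, 0.002]
wrist_force: [0.6, 0.1, 0.9]
grip_width: 0.0528
gripper_force: 0.0
```

arm_command(commands=[-3.5,2,1,0,-3.5,2,1,0,-3.5,2,0,0,-3,2,0,0,0,3,0,0])

```text
t: 19.95
tcp_pos: [0.3899, 0.1312, 0.1508]
orientation: [2.221, 2.219, 0.003]
wrist_force: [0.9, -0.8, -0.2]
grip_width: 0.0526
gripper_force: 0.0
```

```bash
python3 s.py; python3 - <<'E'
from h import *
a,_=grab_frame("side");b,_=grab_frame("top")
x=cv2.resize(a[180:330,230:400],(400,353),interpolation=cv2.INTER_CUBIC);y=cv2.resize(b[225:300,280:360],(400,375),interpolation=cv2.INTER_CUBIC)
c=np.zeros((375,800,3),np.uint8);c[:353,:400]=x;c[:,400:]=y;cv2.imwrite("pics/pk.png",c)
E
```

```text
19.95 [0.3899 0.1312 0.1508] close deg -0.06 0.052641604943057425 [ 0.9 -0.8 -0.2]
```

View pics/pk.png

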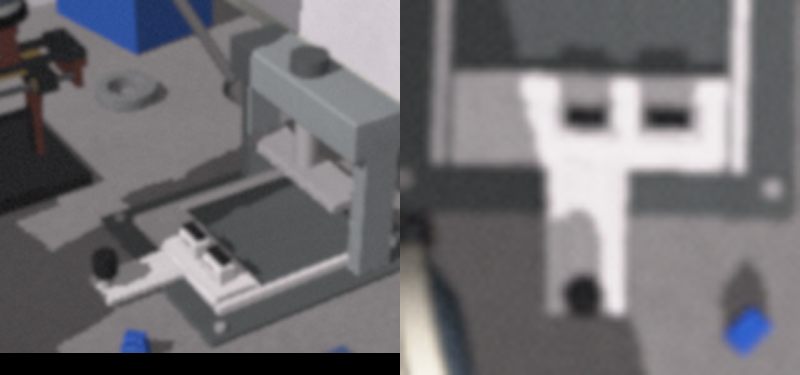

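Both modules sit square in their pockets with caps up. Going back to the knob to push the shuttle in.

arm_command(commands=[0.5,-1.1,0,-7,0.5,-1.1,0,-7,0.5,-1.1,0,-7,0.5,-1.1,0,-7,0.5,-1.1,0,-7], jaw=-0.6)

```text
t: 20.47
tcp_pos: [0.4192, 0.0753, 0.1496]
orientation: [2.791, 1.442, 0.001]
wrist_force: [-0.0, -0.2, 0.4]
grip_width: 0.0701
gripper_force: 0.0
```

arm_command(commands=[0.5,-1.1,0,-7,0.5,-1.1,0,-7,0.5,-1.1,0,-7,0.5,-1.1,0,-7,0.7,-1.1,0,-7])

```text
t: 20.88
tcp_pos: [0.446, 0.02, 0.1497]
orientation: [3.095, 0.535, 0.001]
wrist_force: [-0.2, 0.7, -1.0]
grip_width: 0.0702
gripper_force: 0.0
```

arm_command(commands=[0,0,0,-7,0,0,0,-7,0,0,-2,-6,0,0,-2,0,0,0,-2,0])

```text
t: 21.3
tcp_pos: [0.4463, 0.0205, 0.0893]
orientation: [3.141, -0.002, 0.003]
wrist_force: [-0.4, -0.4, -0.4]
grip_width: 0.0701
gripper_force: 0.0
```

arm_command(commands=[0,0,-2,0,0,0,-1,0,0,0,0,0,0,0,0,0,0,0,0,0])

```text
t: 21.72
tcp_pos: [0.4464, 0.0212, 0.0604]
orientation: [3.141, -0.0, 0.003]
wrist_force: [0.2, -0.2, -0.3]
grip_width: 0.0704
gripper_force: 0.0
```

```bash
python3 s.py
```

```text
21.7167 [0.4464 0.0212 0.0604] close deg -90.01 0.07044062345591601 [ 0.2 -0.2 -0.3]
```

arm_command(commands=[-0.3,0.1,-1,0,0,0,-1,0,0,0,-0.3,0,0,0,0,0,0,0,0,0])

```text
t: 22.13
tcp_pos: [0.4422, 0.0225, 0.0355]
orientation: [-3.142, -0.0, 0.001]
wrist_force: [0.3, -1.1, -0.4]
grip_width: 0.0702
gripper_force: 0.0
```

arm_command(commands=[0,0,0,0,0,0,0,0,0,0,0,0,0,0,0,0,0,0,0,0], jaw=1, force=25)

```text
t: 22.55
tcp_pos: [0.4426, 0.0224, 0.0361]
orientation: [-3.142, 0.0, -0.001]
wrist_force: [0.4, -0.1, 0.3]
grip_width: 0.0405
gripper_force: 0.0
```

arm_command(commands=[0,0,0,0,0,0,0,0,0,0,0,0])

```text
t: 22.8
tcp_pos: [0.4425, 0.0216, 0.0359]
orientation: [3.14, -0.001, 0.0]
wrist_force: [-0.4, -4.2, -0.2]
grip_width: 0.0277
gripper_force: 25.0
```

arm_command(commands=[0.5,0,0,0,1,0,0,0,1,0,0,0,1,0,0,0,1,0,0,0])

```text
t: 23.22
tcp_pos: [0.4876, 0.0217, 0.0359]
orientation: [3.14, -0.001, -0.002]
wrist_force: [-3.0, -4.0, 2.6]
grip_width: 0.0279
gripper_force: 25.0
```

arm_command(commands=[1,0,0,0,1,0,0,0,1,0,0,0,1,0,0,0,1,0,0,0])

```text
t: 23.63
tcp_pos: [0.5376, 0.0219, 0.0359]
orientation: [3.141, -0.001, -0.002]
wrist_force: [-1.9, -3.6, 1.7]
grip_width: 0.0277
gripper_force: 25.0
```

arm_command(commands=[1,0,0,0,1,0,0,0,1,0,0,0,1,0,0,0,0.5,0,0,0])

```text
t: 24.05
tcp_pos: [0.5832, 0.022, 0.0359]
orientation: [3.141, -0.001, -0.001]
wrist_force: [-2.7, -2.8, 3.5]
grip_width: 0.0271
gripper_force: 25.0
```

arm_command(commands=[0.4,0,0,0,0.3,0,0,0,0.3,0,0,0,0,0,0,0])

```text
t: 24.38
tcp_pos: [0.5923, 0.0221, 0.0359]
orientation: [3.141, -0.0, -0.002]
wrist_force: [-4.0, -3.9, 3.0]
grip_width: 0.0279
gripper_force: 25.0
```

arm_command(commands=[0.3,0,0,0,0.2,0,0,0,0,0,0,0,0,0,0,0])

```text
t: 24.72
tcp_pos: [0.5932, 0.0221, 0.0358]
orientation: [3.141, -0.0, -0.016]
wrist_force: [-18.9, -3.8, 11.9]
grip_width: 0.0272
gripper_force: 25.0
```

```bash
python3 s.py
```

```text
24.7167 [0.5932 0.0221 0.0358] close deg -90.01 0.02721727986640851 [-18.9  -3.8  11.9]
```

arm_command(commands=[-0.45,0.2,0,0,0,0,0,0])

```text
t: 24.88
tcp_pos: [0.5924, 0.0221, 0.0358]
orientation: [3.137, -0.002, -0.001]
wrist_force: [-1.9, -10.3, 1.3]
grip_width: 0.0274
gripper_force: 25.0
```

arm_command(commands=[0,0,0,0,0,0,0,0,0,0,0,0,0,0,0,0,0,0,0,0], jaw=-0.5)

```text
t: 25.3
tcp_pos: [0.593, 0.025, 0.0357]
orientation: [-3.141, -0.001, -0.0]
wrist_force: [0.1, 0.5, -0.6]
grip_width: 0.0579
gripper_force: 0.0
```

arm_command(commands=[0,0,1,0,-1,0,2,0,-2,0,3,0,-3,0,2,0,-3,0,2,0])

```text
t: 25.72
tcp_pos: [0.5025, 0.0246, 0.138]
orientation: [-3.141, -0.0, -0.002]
wrist_force: [0.3, 0.8, 0.5]
grip_width: 0.066
gripper_force: 0.0
```

arm_command(commands=[-2,0,3,7,-1,0,3,7,0,2,3,7,0,2,3,7,0,2,3,7], jaw=-0.2)

```text
t: 26.13
tcp_pos: [0.4723, 0.0851, 0.2887]
orientation: [2.994, 0.953, 0.003]
wrist_force: [-0.2, 0.3, 0.2]
grip_width: 0.0527
gripper_force: 0.0
```

arm_command(commands=[0,3,3,7,1,3,2,7,1,3,2,7,1,2.5,2,7,2,2.5,1,7])

```text
t: 26.55
tcp_pos: [0.522, 0.2258, 0.3904]
orientation: [2.566, 1.811, 0.009]
wrist_force: [0.8, -0.6, 1.3]
grip_width: 0.0522
gripper_force: 0.0
```

```bash
python3 s.py
```

```text
26.55 [0.522  0.2258 0.3904] close deg -19.56 0.052195965374551165 [ 0.8 -0.6  1.3]
```

arm_command(commands=[3,0,0,7,3,0,0,7,2.2,0,0,5.6,1.2,0,0,0,0,0,0,0])

```text
t: 26.97
tcp_pos: [0.6189, 0.2238, 0.3832]
orientation: [-2.229, -2.212, 0.004]
wrist_force: [-1.0, -0.2, -0.8]
grip_width: 0.0524
gripper_force: 0.0
```

arm_command(commands=[0,0,-2,0,0,0,-2,0,0,0,-2,0,0,0,0,0,0,0,0,0])

```text
t: 27.38
tcp_pos: [0.6158, 0.2239, 0.3252]
orientation: [-2.228, -2.213, 0.003]
wrist_force: [-0.0, -0.8, 0.1]
grip_width: 0.0524
gripper_force: 0.0
```

```bash
python3 s.py
```

```text
27.3833 [0.6158 0.2239 0.3252] close deg -0.4 0.05244503169652907 [-0.  -0.8  0.1]
```

arm_command(commands=[0.3,0.1,-1.5,0.4,0,0,-1.5,0,0,0,-1.5,0,0,0,-1,0,0,0,-0.5,0])

```text
t: 27.8
tcp_pos: [0.6198, 0.225, 0.2658]
orientation: [2.221, 2.221, 0.001]
wrist_force: [0.2, -0.0, 0.2]
grip_width: 0.0529
gripper_force: 0.0
```

arm_command(commands=[0,0,0,0,0,0,0,0,0,0,0,0])

```text
t: 28.05
tcp_pos: [0.6202, 0.225, 0.267]
orientation: [2.221, 2.221, 0.003]
wrist_force: [0.0, -0.8, -0.2]
grip_width: 0.0526
gripper_force: 0.0
```

arm_command(commands=[0,0,0,0,0,0,0,0,0,0,0,0,0,0,0,0,0,0,0,0], jaw=1, force=20)

```text
t: 28.47
tcp_pos: [0.62, 0.2249, 0.2654]
orientation: [2.221, 2.221, 0.0]
wrist_force: [-0.4, 0.3, 0.4]
grip_width: 0.023
gripper_force: 0.0
```

arm_command(commands=[0,0,0,0,0,0,0,0])

```text
t: 28.63
tcp_pos: [0.6192, 0.2249, 0.2654]
orientation: [-2.22, -2.221, 0.002]
wrist_force: [-5.4, -1.0, 1.0]
grip_width: 0.0177
gripper_force: 20.0
```

```bash
python3 s.py
```

```text
28.6333 [0.6192 0.2249 0.2654] close deg 0.02 0.01770230900972339 [-5.4 -1.   1. ]
```

arm_command(commands=[-0.75,-0.49,0,0,-0.76,-0.49,0,0,-0.7,-0.56,0,0,-0.71,-0.56,0,0,0,0,0,0], force=30)

```text
t: 29.05
tcp_pos: [0.5946, 0.207, 0.2564]
orientation: [-2.217, -2.224, -0.006]
wrist_force: [28.6, 13.9, -30.0]
grip_width: 0.0172
gripper_force: 30.0
```

I put the vertical shift in the y column. Correcting it gently now.

arm_command(commands=[0,0.5,-0.6,0,0,0.5,-0.6,0,0,0.5,-0.5,0,0,0.4,-0.4,0,0,0,0,0])

```text
t: 29.47
tcp_pos: [0.5893, 0.2157, 0.2493]
orientation: [2.224, 2.207, -0.013]
wrist_force: [-14.9, -26.3, 19.2]
grip_width: 0.017
gripper_force: 30.0
```

```bash
python3 s.py
```

```text
29.4667 [0.5893 0.2157 0.2493] close deg -0.44 0.017024127003351826 [-14.9 -26.3  19.2]
```

arm_command(commands=[0,-0.3,0,0,0,0,0,0,0,0,0,0,0,0,0,0], force=8)

```text
t: 29.8
tcp_pos: [0.5904, 0.2183, 0.2482]
orientation: [2.221, 2.218, 0.002]
wrist_force: [-7.6, -6.8, 12.5]
grip_width: 0.0177
gripper_force: 8.0
```

```bash
python3 s.py
```

```text
29.8 [0.5904 0.2183 0.2482] close deg -0.1 0.017729854382032027 [-7.6 -6.8 12.5]
```

arm_command(commands=[-0.64,0,-0.5,0,-0.64,0,-0.56,0,-0.58,0,-0.69,0,-0.58,0,-0.69,0,0,0,0,0], force=22)

```text
t: 30.22
tcp_pos: [0.5664, 0.2183, 0.2212]
orientation: [2.221, 2.217, 0.001]
wrist_force: [-1.9, -6.0, 6.4]
grip_width: 0.0176
gripper_force: 22.0
```

```bash
python3 s.py
```

```text
30.2167 [0.5664 0.2183 0.2212] close deg -0.09 0.0175554050703357 [-1.9 -6.   6.4]
```

arm_command(commands=[-0.5,0,-0.74,0,-0.51,0,-0.74,0,-0.43,0,-0.79,0,-0.43,0,-0.79,0,0,0,0,0])

```text
t: 30.63
tcp_pos: [0.548, 0.2182, 0.19]
orientation: [2.221, 2.217, -0.0]
wrist_force: [-0.7, -6.9, 6.5]
grip_width: 0.0173
gripper_force: 22.0
```

arm_command(commands=[-0.35,0,-0.83,0,-0.35,0,-0.83,0,-0.26,0,-0.86,0,-0.26,0,-0.86,0,0,0,0,0])

```text
t: 31.05
tcp_pos: [0.5355, 0.2181, 0.1558]
orientation: [2.221, 2.218, -0.002]
wrist_force: [-2.6, -6.6, 7.5]
grip_width: 0.0173
gripper_force: 22.0
```

```bash
python3 s.py
```

```text
31.05 [0.5355 0.2181 0.1558] close deg -0.08 0.017319418711245704 [-2.6 -6.6  7.5]
```

arm_command(commands=[-0.18,0,-0.88,0,-0.18,0,-0.88,0,-0.09,0,-0.9,0,-0.08,0,-0.89,0,0,0,0,0], force=30)

```text
t: 31.47
tcp_pos: [0.5295, 0.2181, 0.1202]
orientation: [2.221, 2.219, -0.005]
wrist_force: [-5.6, -7.3, 7.7]
grip_width: 0.0172
gripper_force: 30.0
```

arm_command(commands=[0,0,-0.2,0,0,0,0,0,0,0,0,0])

```text
t: 31.72
tcp_pos: [0.5295, 0.2181, 0.1194]
orientation: [2.221, 2.219, -0.005]
wrist_force: [-7.9, -7.5, 7.8]
grip_width: 0.0169
gripper_force: 30.0
```

```bash
python3 s.py
```

```text
31.7167 [0.5295 0.2181 0.1194] close deg -0.05 0.01693406142143008 [-7.9 -7.5  7.8]
```

arm_command(commands=[0,0,-0.3,0,0,0,0,0,0,0,-0.3,0,0,0,0,0,0,0,0,0])

```text
t: 32.13
tcp_pos: [0.5292, 0.2182, 0.1145]
orientation: [2.221, 2.22, -0.005]
wrist_force: [-10.7, -9.2, 13.5]
grip_width: 0.0172
gripper_force: 30.0
```

```bash
python3 s.py
```

```text
32.1333 [0.5292 0.2182 0.1145] close deg -0.04 0.017207635698145794 [-10.7  -9.2  13.5]
```

arm_command(commands=[0,0,-0.3,0,0,0,0,0,0,0,0,0])

```text
t: 32.38
tcp_pos: [0.5293, 0.2182, 0.1137]
orientation: [2.221, 2.219, -0.003]
wrist_force: [-15.1, -10.5, 22.4]
grip_width: 0.0171
gripper_force: 30.0
```

```bash
python3 s.py; python3 - <<'E'
from h import *
a,_=grab_frame("side");b,_=grab_frame("top")
x=cv2.resize(a[130:330,200:400],(400,400),interpolation=cv2.INTER_CUBIC);y=cv2.resize(b[150:290,225:365],(400,400),interpolation=cv2.INTER_CUBIC)
cv2.imwrite("pics/lev.png",np.hstack([x,y]))
E
```

```text
32.3833 [0.5293 0.2182 0.1137] close deg -0.04 0.01706375533439052 [-15.1 -10.5  22.4]
```

View pics/lev.png

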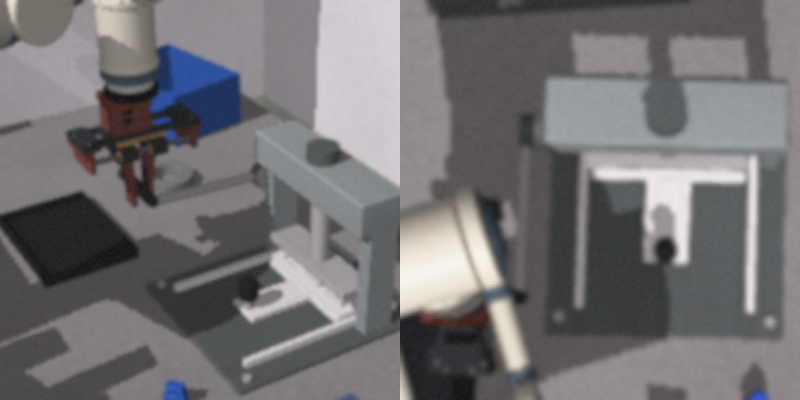

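The lever is level at the end stop and the ram is on the modules. The shuttle is in. Easing back slowly.

arm_command(commands=[0.05,0,0.5,0,0.05,0,0.5,0,0.05,0,0.5,0,0.05,0,0.5,0,0.05,0,0.5,0])

```text
t: 32.9
tcp_pos: [0.5311, 0.2181, 0.1341]
orientation: [-2.222, -2.22, 0.009]
wrist_force: [-7.4, -7.3, 4.0]
grip_width: 0.0173
gripper_force: 30.0
```

arm_command(commands=[0.1,0,0.44,0,0.1,0,0.44,0,0.1,0,0.44,0,0.11,0,0.44,0,0.11,0,0.44,0])

```text
t: 33.32
tcp_pos: [0.5357, 0.2181, 0.1562]
orientation: [-2.221, -2.22, 0.011]
wrist_force: [-11.2, -6.6, 6.2]
grip_width: 0.0171
gripper_force: 30.0
```

arm_command(commands=[0.16,0,0.42,0,0.16,0,0.42,0,0.16,0,0.42,0,0.16,0,0.42,0,0.16,0,0.42,0])

```text
t: 33.73
tcp_pos: [0.5429, 0.2182, 0.1778]
orientation: [-2.22, -2.219, 0.012]
wrist_force: [-14.9, -7.1, 8.5]
grip_width: 0.0173
gripper_force: 30.0
```

```bash
python3 s.py
```

```text
33.7333 [0.5429 0.2182 0.1778] close deg -0.03 0.017347391766569915 [-14.9  -7.1   8.5]
```

arm_command(commands=[0.16,0,0.41,0,0.16,0,0.41,0,0.2,0,0.4,0,0.2,0,0.4,0,0.2,0,0.4,0])

```text
t: 34.15
tcp_pos: [0.5526, 0.2182, 0.1987]
orientation: [-2.221, -2.22, 0.01]
wrist_force: [-12.7, -7.3, 8.9]
grip_width: 0.0173
gripper_force: 30.0
```

arm_command(commands=[0.25,0,0.37,0,0.26,0,0.37,0,0.26,0,0.37,0,0.26,0,0.37,0,0.26,0,0.37,0])

```text
t: 34.57
tcp_pos: [0.565, 0.2183, 0.2186]
orientation: [-2.221, -2.22, 0.009]
wrist_force: [-17.5, -8.8, 13.5]
grip_width: 0.0175
gripper_force: 30.0
```

arm_command(commands=[0.3,0,0.34,0,0.3,0,0.33,0,0.3,0,0.33,0,0.3,0,0.33,0,0.3,0,0.33,0])

```text
t: 34.98
tcp_pos: [0.58, 0.2184, 0.237]
orientation: [-2.221, -2.22, 0.006]
wrist_force: [-18.3, -7.9, 17.6]
grip_width: 0.0175
gripper_force: 30.0
```

```bash
python3 s.py
```

```text
34.9833 [0.58   0.2184 0.237 ] close deg -0.03 0.017452348646014925 [-18.3  -7.9  17.6]
```

arm_command(commands=[0.25,0,0.4,0,0.3,0,0.35,0,0.32,0,0.32,0,0.34,0,0.3,0,0.34,0,0.28,0])

```text
t: 35.4
tcp_pos: [0.5974, 0.2188, 0.252]
orientation: [2.222, 2.22, -0.001]
wrist_force: [-8.3, -5.2, 8.1]
grip_width: 0.0171
gripper_force: 30.0
```

arm_command(commands=[0.36,0,0.27,0,0.36,0,0.26,0,0.37,0,0.25,0,0.38,0,0.24,0,0,0,0,0])

```text
t: 35.82
tcp_pos: [0.6132, 0.2188, 0.2621]
orientation: [2.221, 2.219, 0.001]
wrist_force: [-5.3, -5.2, 9.2]
grip_width: 0.0172
gripper_force: 30.0
```

```bash
python3 s.py
```

```text
35.8167 [0.6132 0.2188 0.2621] close deg -0.08 0.01720301874546864 [-5.3 -5.2  9.2]
```

arm_command(commands=[0.3,0,0.2,0,0.2,0,0.12,0,0.1,0,0.05,0,0,0,0,0,0,0,0,0])

```text
t: 36.23
tcp_pos: [0.6189, 0.2188, 0.2653]
orientation: [2.221, 2.219, 0.001]
wrist_force: [-5.0, -4.6, 8.0]
grip_width: 0.0173
gripper_force: 30.0
```

arm_command(commands=[0,0,0,0,0,0,0,0,0,0,0,0], force=6)

```text
t: 36.48
tcp_pos: [0.619, 0.2193, 0.2649]
orientation: [2.221, 2.22, 0.002]
wrist_force: [-3.4, -3.1, 7.9]
grip_width: 0.0178
gripper_force: 6.0
```

```bash
python3 s.py
```

```text
36.4833 [0.619  0.2193 0.2649] close deg -0.04 0.017804138453313186 [-3.4 -3.1  7.9]
```

arm_command(commands=[0,0,0,0,0,0,0,0,0,0,0,0,0,0,0,0,0,0,0,0], jaw=-0.2)

```text
t: 36.9
tcp_pos: [0.6192, 0.22, 0.2622]
orientation: [-2.221, -2.221, 0.001]
wrist_force: [0.1, -0.5, 1.1]
grip_width: 0.0474
gripper_force: 0.0
```

arm_command(commands=[0,0,1,0,0,0,2,0,0,0,3,0,0,0,4,0,-2,0,2,0])

```text
t: 37.32
tcp_pos: [0.6013, 0.2196, 0.3849]
orientation: [2.222, 2.219, 0.002]
wrist_force: [-1.3, 0.7, -0.2]
grip_width: 0.0528
gripper_force: 0.0
```

arm_command(commands=[-3,0,0,-7,-3,-1,0,-7,-2,-3,0,-7,-1,-3,0,-7,0,-3,-2,-7], jaw=-0.6)

```text
t: 37.73
tcp_pos: [0.5075, 0.1196, 0.3689]
orientation: [2.787, 1.444, 0.015]
wrist_force: [0.8, -0.7, 0.7]
grip_width: 0.07
gripper_force: 0.0
```

arm_command(commands=[0,-3,-3,-7,0,-3,-3,-7,0,-2.5,-3,-7,0,-1,-3,-7,0,0,-3,-7])

```text
t: 38.15
tcp_pos: [0.5092, 0.0235, 0.2134]
orientation: [3.095, 0.531, 0.002]
wrist_force: [0.6, 0.7, -0.5]
grip_width: 0.0705
gripper_force: 0.0
```

arm_command(commands=[0,0,-3,-7,0,0,-3,-7,0,0,-3,-6,0,0,0,0,0,0,0,0])

```text
t: 38.57
tcp_pos: [0.5085, 0.026, 0.1233]
orientation: [-3.142, -0.005, 0.005]
wrist_force: [0.4, -1.0, 1.2]
grip_width: 0.0704
gripper_force: 0.0
```

```bash
python3 s.py
```

```text
38.5667 [0.5085 0.026  0.1233] close deg -89.82 0.070353452051215 [ 0.4 -1.   1.2]
```

arm_command(commands=[0,-0.4,-2,0,0,0,-3,0,0,0,-2.5,0,0,0,-1.1,0,0,0,0,0])

```text
t: 38.98
tcp_pos: [0.5089, 0.0221, 0.0374]
orientation: [-3.142, -0.004, 0.003]
wrist_force: [-0.4, -0.3, -0.9]
grip_width: 0.0701
gripper_force: 0.0
```

arm_command(commands=[2,0,0,0,2,0,0,0,2,0,0,0,1.5,0,0,0,0.9,0,0,0])

```text
t: 39.4
tcp_pos: [0.5966, 0.022, 0.0417]
orientation: [3.142, 0.003, 0.008]
wrist_force: [-0.8, 0.0, 1.4]
grip_width: 0.0702
gripper_force: 0.0
```

arm_command(commands=[0,0,0,0,0,0,0,0,0,0,0,0,0,0,0,0,0,0,0,0], jaw=1, force=25)

```text
t: 39.82
tcp_pos: [0.5929, 0.022, 0.0384]
orientation: [3.142, 0.001, 0.001]
wrist_force: [0.5, 1.4, 0.8]
grip_width: 0.0405
gripper_force: 0.0
```

arm_command(commands=[0,0,0,0,0,0,0,0,0,0,0,0,0,0,0,0])

```text
t: 40.15
tcp_pos: [0.5929, 0.022, 0.0379]
orientation: [-3.142, -0.0, 0.001]
wrist_force: [-1.7, 0.0, 1.7]
grip_width: 0.028
gripper_force: 25.0
```

```bash
python3 s.py
```

```text
40.15 [0.5929 0.022  0.0379] close deg -90.0 0.027970271909270417 [-1.7  0.   1.7]
```

Draw out 15 cm.

arm_command(commands=[-0.5,0,0,0,-1,0,0,0,-1,0,0,0,-1,0,0,0,-1,0,0,0])

```text
t: 40.57
tcp_pos: [0.5482, 0.0219, 0.038]
orientation: [3.141, -0.0, 0.003]
wrist_force: [2.7, -0.7, -0.7]
grip_width: 0.0278
gripper_force: 25.0
```

arm_command(commands=[-1,0,0,0,-1,0,0,0,-1,0,0,0,-1,0,0,0,-1,0,0,0])

```text
t: 40.98
tcp_pos: [0.4981, 0.0218, 0.038]
orientation: [3.141, -0.0, 0.003]
wrist_force: [3.2, -0.4, 0.2]
grip_width: 0.0273
gripper_force: 25.0
```

arm_command(commands=[-1,0,0,0,-1,0,0,0,-1,0,0,0,-1,0,0,0,-0.5,0,0,0])

```text
t: 41.4
tcp_pos: [0.4526, 0.0216, 0.0379]
orientation: [3.141, -0.0, 0.002]
wrist_force: [2.7, -1.8, -0.3]
grip_width: 0.0273
gripper_force: 25.0
```

arm_command(commands=[-0.5,0,0,0,-0.4,0,0,0,-0.3,0,0,0,0,0,0,0])

```text
t: 41.73
tcp_pos: [0.4437, 0.0216, 0.038]
orientation: [3.141, -0.001, 0.012]
wrist_force: [13.1, -3.6, -8.1]
grip_width: 0.0276
gripper_force: 25.0
```

```bash
python3 s.py
```

```text
41.7333 [0.4437 0.0216 0.038 ] close deg -90.02 0.027556417224122446 [13.1 -3.6 -8.1]
```

arm_command(commands=[0.2,0,0,0,0,0,0,0])

```text
t: 41.9
tcp_pos: [0.4437, 0.0216, 0.0379]
orientation: [3.141, -0.0, 0.001]
wrist_force: [3.7, -3.1, -1.0]
grip_width: 0.0275
gripper_force: 25.0
```

arm_command(commands=[0,0,0,0,0,0,0,0,0,0,0,0,0,0,0,0,0,0,0,0], jaw=-0.6)

```text
t: 42.32
tcp_pos: [0.4429, 0.0222, 0.0376]
orientation: [-3.141, -0.0, 0.001]
wrist_force: [0.4, 0.0, 0.3]
grip_width: 0.057
gripper_force: 0.0
```

arm_command(commands=[0,0,1,0,0,0,2,0,0,0,3,0,-2,0,3,0,-3,2,2,7])

```text
t: 42.73
tcp_pos: [0.3941, 0.0404, 0.1512]
orientation: [3.135, 0.186, 0.004]
wrist_force: [0.1, 2.0, 0.7]
grip_width: 0.0701
gripper_force: 0.0
```

arm_command(commands=[0,2,0,7,0,3,0,7,0,3,0,7,0,0,0,7,0,0,0,7], jaw=-0.2)

```text
t: 43.15
tcp_pos: [0.3929, 0.1236, 0.1488]
orientation: [-2.927, -1.14, -0.001]
wrist_force: [0.4, 1.4, -0.2]
grip_width: 0.0526
gripper_force: 0.0
```

```bash
python3 s.py; python3 - <<'E'
from h import *
a,_=grab_frame("side");b,_=grab_frame("top");cv2.imwrite("pics/sA.png",a);cv2.imwrite("pics/tA.png",b)
x=cv2.resize(a[180:330,230:400],(400,353),interpolation=cv2.INTER_CUBIC);y=cv2.resize(b[225:300,280:360],(400,375),interpolation=cv2.INTER_CUBIC)
c=np.zeros((375,800,3),np.uint8);c[:353,:400]=x;c[:,400:]=y;cv2.imwrite("pics/pk2.png",c)
E
```

```text
43.15 [0.3929 0.1236 0.1488] close deg -47.46 0.05263952597778181 [ 0.4  1.4 -0.2]
```

View pics/pk2.png

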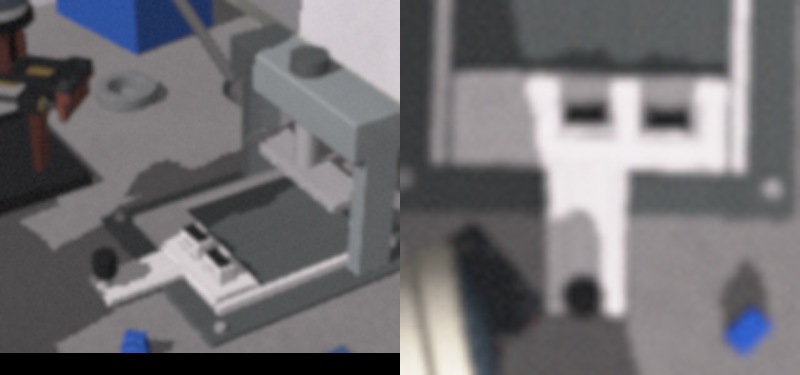

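```bash
python3 - <<'E'
from h import *
D=np.array([grab_frame("side")[1] for _ in range(6)]);D[D==0]=np.nan;d=np.nanmean(D,0);P=pts("side",d)
im=cv2.imread("pics/sA.png");V=im.max(-1)
m=(V<55).astype(np.uint8);n,l,s,ce=cv2.connectedComponentsWithStats(m)
for i in range(1,n):
    if 12<s[i,4]<140:
        q=np.nanmean(P[l==i],0)
        if .35<q[0]<.65 and -.4<q[1]<.1: print(ce[i].round(1),s[i,4],q.round(4),np.nanmedian(P[l==i][:,2]).round(4))
E
```

```text
[284.8 280.7] 92 [0.5116 0.098  0.0069] 0.0069
[312.8 278.5] 15 [0.5586 0.0199 0.0451] 0.045
[274.2 291.2] 114 [0.4419 0.0141 0.0529] 0.0562
[322.1 288.9] 17 [ 0.5563 -0.0331  0.0456] 0.0455
[373.6 337.7] 30 [ 0.5714 -0.2397  0.0335] 0.0337
[312.5 367. ] 78 [ 0.4071 -0.2452  0.0338] 0.0338
```

arm_command(commands=[2,-2,0,7,2,-2,0,7,3,-2,0,7,3,-2,0,7,3,-2,0,7])

```text
t: 43.97
tcp_pos: [0.5244, 0.0205, 0.1478]
orientation: [2.454, 1.961, 0.001]
wrist_force: [0.4, 0.6, 0.0]
grip_width: 0.0527
gripper_force: 0.0
```

arm_command(commands=[2,-0.2,0,7,1.5,0,0,5.5,0,0,-2,0,0,0,-2,0,0,0,-2,0])

```text
t: 44.38
tcp_pos: [0.5586, 0.0195, 0.0871]
orientation: [2.234, 2.209, 0.0]
wrist_force: [-0.6, 0.2, 0.4]
grip_width: 0.0526
gripper_force: 0.0
```

arm_command(commands=[0,0,0,0,0,0,0,0,0,0,0,0])

```text
t: 44.63
tcp_pos: [0.5586, 0.0198, 0.089]
orientation: [2.231, 2.21, 0.001]
wrist_force: [0.1, 1.4, 0.9]
grip_width: 0.0532
gripper_force: 0.0
```

```bash
python3 s.py
```

```text
44.6333 [0.5586 0.0198 0.089 ] close deg -0.55 0.053216961994631475 [0.1 1.4 0.9]
```

arm_command(commands=[0,0.15,-1.5,0.5,0,0,-1.5,0,0,0,-1.2,0,0,0,-0.8,0,0,0,-0.4,0])

```text
t: 45.05
tcp_pos: [0.558, 0.0215, 0.0333]
orientation: [-2.222, -2.221, 0.0]
wrist_force: [-0.6, -0.7, -0.2]
grip_width: 0.0527
gripper_force: 0.0
```

arm_command(commands=[0,0,0,0,0,0,0,0,0,0,0,0])

```text
t: 45.3
tcp_pos: [0.5588, 0.0215, 0.0348]
orientation: [2.221, 2.221, 0.002]
wrist_force: [-0.0, 0.1, 1.0]
grip_width: 0.0527
gripper_force: 0.0
```

arm_command(commands=[0,0,0,0,0,0,0,0,0,0,0,0,0,0,0,0,0,0,0,0], jaw=1, force=12)

```text
t: 45.72
tcp_pos: [0.5583, 0.0215, 0.0339]
orientation: [2.221, 2.221, 0.0]
wrist_force: [0.6, 0.3, -0.1]
grip_width: 0.0228
gripper_force: 0.2
```

arm_command(commands=[0,0,0,0,0,0,0,0])

```text
t: 45.88
tcp_pos: [0.5583, 0.0214, 0.0339]
orientation: [2.221, 2.221, 0.0]
wrist_force: [0.2, -0.3, -0.3]
grip_width: 0.02
gripper_force: 12.0
```

```bash
python3 s.py
```

```text
45.8833 [0.5583 0.0214 0.0339] close deg -0.0 0.019983627777842444 [ 0.2 -0.3 -0.3]
```

arm_command(commands=[0,0,1,0,0,0,2,0,0,0,3,0,0,0,2.5,0,-0.8,2,1,0])

```text
t: 46.3
tcp_pos: [0.5522, 0.0393, 0.1338]
orientation: [2.221, 2.214, 0.005]
wrist_force: [-0.2, -0.1, -0.3]
grip_width: 0.0196
gripper_force: 12.0
```

arm_command(commands=[-1.4,3.6,0,0,-1.4,3.6,0,0,-1.4,3.6,0,0,-1.4,3.6,0,0,-1.4,3.6,0,0])

```text
t: 46.72
tcp_pos: [0.4792, 0.2229, 0.1297]
orientation: [2.222, 2.221, 0.001]
wrist_force: [0.7, 0.2, -0.3]
grip_width: 0.02
gripper_force: 12.0
```

arm_command(commands=[-1.4,3.6,0,0,-1.2,3,0,0,-0.4,1.3,-1,0,0,0,-2,0,0,0,-2,0])

```text
t: 47.13
tcp_pos: [0.4503, 0.3015, 0.0792]
orientation: [2.218, 2.223, 0.003]
wrist_force: [0.7, 0.9, 0.1]
grip_width: 0.0198
gripper_force: 12.0
```

arm_command(commands=[0,0,-1,0,0,0,0,0,0,0,0,0,0,0,0,0])

```text
t: 47.47
tcp_pos: [0.451, 0.3003, 0.07]
orientation: [2.222, 2.22, 0.002]
wrist_force: [-0.9, 0.4, 0.0]
grip_width: 0.0198
gripper_force: 12.0
```

```bash
python3 s.py
```

```text
47.4667 [0.451  0.3003 0.07  ] close deg -0.05 0.0198281079036087 [-0.9  0.4  0. ]
```

Target z is 0.0194.

arm_command(commands=[0,0,-1.5,0,0,0,-1.5,0,0,0,-1,0,0,0,-0.4,0,0,0,0,0])

```text
t: 47.88
tcp_pos: [0.45, 0.3002, 0.0243]
orientation: [-2.222, -2.221, 0.002]
wrist_force: [-0.2, -0.9, -0.4]
grip_width: 0.0201
gripper_force: 12.0
```

arm_command(commands=[0,0,0,0,0,0,-0.2,0,0,0,-0.2,0,0,0,-0.1,0,0,0,0,0])

```text
t: 48.3
tcp_pos: [0.4502, 0.3005, 0.0198]
orientation: [-2.221, -2.221, -0.0]
wrist_force: [0.5, 0.0, -0.0]
grip_width: 0.0199
gripper_force: 12.0
```

```bash
python3 s.py
```

```text
48.3 [0.4502 0.3005 0.0198] close deg 0.0 0.01992918909010291 [ 0.5  0.  -0. ]
```

arm_command(commands=[0,0,-0.1,0,0,0,0,0,0,0,0,0])

```text
t: 48.55
tcp_pos: [0.4503, 0.3006, 0.0194]
orientation: [2.221, 2.221, 0.001]
wrist_force: [-2.0, -1.7, 3.8]
grip_width: 0.0198
gripper_force: 12.0
```

arm_command(commands=[0,0,0,0,0,0,0,0,0,0,0,0,0,0,0,0], jaw=-0.2)

```text
t: 48.88
tcp_pos: [0.4502, 0.3004, 0.0186]
orientation: [-2.221, -2.221, 0.0]
wrist_force: [-0.1, -0.0, 0.7]
grip_width: 0.0428
gripper_force: 0.0
```

arm_command(commands=[0,0,0.5,0,0,0,2,0,0,0,3,0,0,0,3.5,0,0.5,-2,2,0])

```text
t: 49.3
tcp_pos: [0.4553, 0.2829, 0.1329]
orientation: [-2.218, -2.224, -0.007]
wrist_force: [-0.1, -0.6, 1.4]
grip_width: 0.0529
gripper_force: 0.0
```

arm_command(commands=[1.1,-3.6,0,0,1.2,-3.6,0,0,1.2,-3.6,0,0,1.2,-3.6,0,0,1.2,-3.6,0,0])

```text
t: 49.72
tcp_pos: [0.5145, 0.0989, 0.1294]
orientation: [2.221, 2.222, 0.001]
wrist_force: [1.0, -1.2, 0.9]
grip_width: 0.0527
gripper_force: 0.0
```

arm_command(commands=[1.2,-3.6,0,0,1.2,-3.6,0,0,1.1,-3.3,0,0,0.9,-2.6,-1,0,0,0,-2,0])

```text
t: 50.13
tcp_pos: [0.5608, -0.0356, 0.1016]
orientation: [2.222, 2.212, 0.004]
wrist_force: [0.1, -0.2, -0.1]
grip_width: 0.0528
gripper_force: 0.0
```

arm_command(commands=[0,0,-2,0,0,0,0,0,0,0,0,0,0,0,0,0])

```text
t: 50.47
tcp_pos: [0.5586, -0.0303, 0.0802]
orientation: [2.22, 2.221, 0.001]
wrist_force: [-0.4, 1.0, 0.9]
grip_width: 0.0527
gripper_force: 0.0
```

```bash
python3 s.py
```

```text
50.4667 [ 0.5586 -0.0303  0.0802] close deg 0.02 0.05271098713912597 [-0.4  1.   0.9]
```

arm_command(commands=[0,-0.1,-1.5,0,0,0,-1.5,0,0,0,-1,0,0,0,-0.5,0,0,0,0,0])

```text
t: 50.88
tcp_pos: [0.5579, -0.0312, 0.0333]
orientation: [-2.22, -2.221, 0.001]
wrist_force: [-0.7, 0.8, 0.4]
grip_width: 0.0528
gripper_force: 0.0
```

arm_command(commands=[0,0,0,0,0,0,0,0,0,0,0,0])

```text
t: 51.13
tcp_pos: [0.5588, -0.0315, 0.035]
orientation: [2.22, 2.221, 0.002]
wrist_force: [-0.9, -0.4, 0.1]
grip_width: 0.0527
gripper_force: 0.0
```

arm_command(commands=[0,0,0,0,0,0,0,0,0,0,0,0,0,0,0,0,0,0,0,0], jaw=1)

```text
t: 51.55
tcp_pos: [0.5582, -0.0315, 0.0338]
orientation: [2.221, 2.221, -0.0]
wrist_force: [-0.2, 0.4, 0.9]
grip_width: 0.0226
gripper_force: 0.0
```

arm_command(commands=[0,0,0,0,0,0,0,0])

```text
t: 51.72
tcp_pos: [0.5582, -0.0315, 0.0338]
orientation: [2.222, 2.221, -0.0]
wrist_force: [-0.8, -0.3, -0.7]
grip_width: 0.0201
gripper_force: 12.0
```

```bash
python3 s.py
```

```text
51.7167 [ 0.5582 -0.0315  0.0338] close deg -0.0 0.02007681154191676 [-0.8 -0.3 -0.7]
```

arm_command(commands=[0,0,1,0,0,0,2,0,0,0,3,0,0,0,2.5,0,-0.8,2,1,0])

```text
t: 52.13
tcp_pos: [0.5522, -0.0138, 0.1339]
orientation: [2.221, 2.214, 0.005]
wrist_force: [0.9, 0.6, -0.8]
grip_width: 0.0198
gripper_force: 12.0
```

arm_command(commands=[-1,3.7,0,0,-1,3.7,0,0,-1,3.7,0,0,-1,3.7,0,0,-1,3.7,0,0])

```text
t: 52.55
tcp_pos: [0.4994, 0.175, 0.1297]
orientation: [2.222, 2.221, 0.001]
wrist_force: [0.8, 0.0, -0.8]
grip_width: 0.02
gripper_force: 12.0
```

arm_command(commands=[-1,3.7,0,0,-1,3.7,0,0,-1,3.7,0,0,-1,3.7,0,0,-0.6,3,0,0])

```text
t: 52.97
tcp_pos: [0.4527, 0.354, 0.1297]
orientation: [-2.22, -2.223, -0.001]
wrist_force: [1.3, 0.1, -1.9]
grip_width: 0.0201
gripper_force: 12.0
```

arm_command(commands=[-0.4,2.4,0,0,0,0,-2,0,0,0,-2,0,0,0,-2,0,0,0,0,0])

```text
t: 53.38
tcp_pos: [0.448, 0.3743, 0.0644]
orientation: [-2.22, -2.221, 0.012]
wrist_force: [-0.5, -0.2, -1.2]
grip_width: 0.02
gripper_force: 12.0
```

arm_command(commands=[0,0,0,0,0,0,0,0,0,0,0,0])

```text
t: 53.63
tcp_pos: [0.4511, 0.3759, 0.0711]
orientation: [2.221, 2.221, 0.005]
wrist_force: [-0.0, 0.9, -0.7]
grip_width: 0.0196
gripper_force: 12.0
```

```bash
python3 s.py
```

```text
53.6333 [0.4511 0.3759 0.0711] close deg -0.02 0.019640854386941194 [-0.   0.9 -0.7]
```

arm_command(commands=[0,0,-1.5,0,0,0,-1.5,0,0,0,-1,0,0,0,-0.4,0,0,0,0,0])

```text
t: 54.05
tcp_pos: [0.4499, 0.3752, 0.0242]
orientation: [-2.222, -2.221, 0.002]
wrist_force: [0.1, 0.3, -1.0]
grip_width: 0.0198
gripper_force: 12.0
```

arm_command(commands=[0,0,-0.1,0,0,0,-0.2,0,0,0,-0.2,0,0,0,-0.1,0,0,0,0,0])

```text
t: 54.47
tcp_pos: [0.4505, 0.3757, 0.0194]
orientation: [2.221, 2.221, 0.001]
wrist_force: [-0.2, -0.5, 0.7]
grip_width: 0.0199
gripper_force: 12.0
```

```bash
python3 s.py
```

```text
54.4667 [0.4505 0.3757 0.0194] close deg -0.0 0.019860199557612437 [-0.2 -0.5  0.7]
```

Release, lift clear, and check the whole scene.

arm_command(commands=[0,0,0,0,0,0,0,0,0,0,0,0,0,0,0,0], jaw=-0.2)

```text
t: 54.8
tcp_pos: [0.4502, 0.3755, 0.0188]
orientation: [-2.221, -2.221, 0.0]
wrist_force: [-0.3, -0.4, -0.5]
grip_width: 0.0431
gripper_force: 0.0
```

arm_command(commands=[0,0,0.5,0,0,0,2,0,0,0,3,0,0,0,3.5,0,0,-2,3,0])

```text
t: 55.22
tcp_pos: [0.4497, 0.3573, 0.1408]
orientation: [-2.218, -2.223, -0.002]
wrist_force: [1.4, -0.5, 0.3]
grip_width: 0.0526
gripper_force: 0.0
```

arm_command(commands=[0,-3.8,1,0,0,-3.8,1,0,0,-3.8,0,0,0,-3.8,0,0,0,-3.8,0,0])

```text
t: 55.63
tcp_pos: [0.4499, 0.164, 0.1597]
orientation: [2.22, 2.221, 0.002]
wrist_force: [0.6, 0.6, -0.1]
grip_width: 0.0523
gripper_force: 0.0
```

arm_command(commands=[0,-3.8,0,0,0,-3.8,0,0,0,-3.8,0,0,0,0,0,0,0,0,0,0])

```text
t: 56.05
tcp_pos: [0.4503, 0.0499, 0.1594]
orientation: [2.226, 2.216, 0.001]
wrist_force: [0.5, 1.0, 0.4]
grip_width: 0.0525
gripper_force: 0.0
```

```bash
python3 s.py; python3 - <<'E'
from h import *
a,_=grab_frame("side");b,_=grab_frame("top")
x=cv2.resize(a,(400,300),interpolation=cv2.INTER_AREA);y=b[130:330,170:480]
y=cv2.resize(y,(800,516)[:2],interpolation=cv2.INTER_CUBIC);cv2.imwrite("pics/fin.png",y)
E
```

```text
56.05 [0.4503 0.0499 0.1594] close deg -0.25 0.05251955830843383 [0.5 1.  0.4]
```

View pics/fin.png

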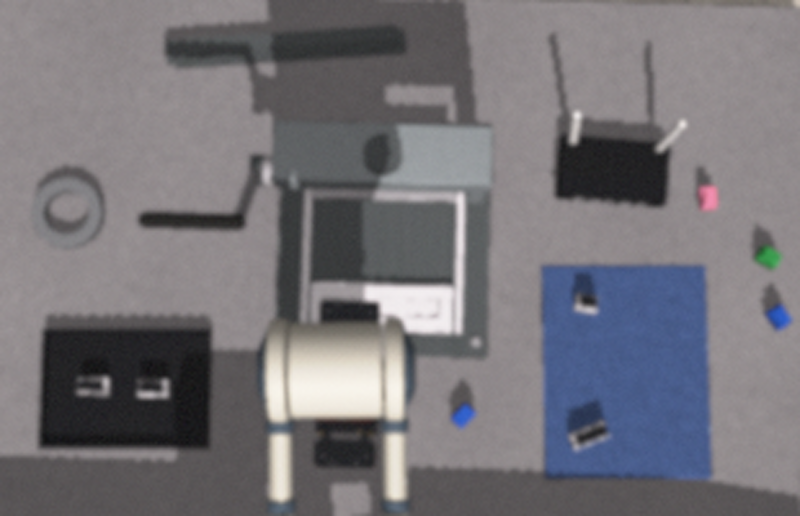

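Final view: both modules stand upright in the tray at (93,384) and (152,384). The short look-alike at (585,300) and the long one at (588,433) are still on the mat. The lever is home, and the router and tape are unmoved.

```bash
python3 -c "
from rig import arm
print(arm.finish_job())"
```

```text
the job is handed in; nothing more can be done
None
```

The job is handed in at about 56 s: both medium modules are pressed and upright in the tray, the lever is home, and the look-alikes, router and tape are untouched; early in the lever stroke I sent one wrong sideways move (about 2 cm, wrist force up to about 44 N), which I corrected while still holding the grip.

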